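# Press the pump's spring plate home

### The job

Take the press tool off its round rest and use it to push the sprung steel plate squarely down the bore of the aluminium pump cup until it bottoms out and sits level, leaning on it there for a second with 15 to 20 N and never pushing harder than 25 N. The plate stays down by itself; then stand the press tool back in its rest, without dropping it, and leave the other things on the bench where they are.

Things in the scene. Friction and masses are not known exactly. Their poses are not given: they have to be found in the camera images.
- cup: aluminium pump cup on a dark square steel base, fixed to the bench, upright. Base 120 x 120 x 12 mm; outer diameter of the cup 72 mm, plain bore of 56 mm diameter open at the top; rim 72 mm above the bench. A short brass pipe stub sticks out of its side along +x. Origin: centre of the base's underside, on the bore's axis; z up.
- plate: sprung steel plate, a 54 mm disc 4 mm thick inside the bore; origin: centre of its underside, z its normal. It slides down the bore against a spring and its seal's grip, taking about 5 N raised and 7 N near the bottom, and stays where it is left. It starts cocked by up to 6 degrees; it rocks on its middle and takes the slope of a flat face pressed on it.
- plate_top (a point): centre of the plate's upper face, z its normal. It starts 40 to 62 mm above the cup's underside. The hard stop below it is set differently each time and cannot be seen: the plate bottoms out 6 to 18 mm below its start, at 34 to 44 mm above the cup's underside, where the resistance rises steeply past 7 N.
- tamper: press tool, 0.3 to 0.6 kg, 102 mm tall, standing foot down in its rest. Round flat steel foot of 51 mm diameter, 14 mm high, lower edge chamfered 3 mm; neck of 18 mm diameter up to 40 mm; above it a square wooden grip, 26 x 26 mm, from 40 to 102 mm above the foot's underside. Origin: centre of the foot's underside; z up the grip, x and y square to the grip's flat sides.
- tamper_grip (a point): centre of the tool's wooden grip, 76 mm above the foot's underside; a place to grip it that keeps the fingers above the cup's rim at full depth.
- rest: black round rest of the press tool, fixed to the bench: 90 mm diameter, 16 mm high, with a round recess of 58 mm diameter and 8 mm depth in its top. Origin: centre of its underside; the tool stands on the recess floor, 8 mm above it.
- oil_bottle: loose black bottle, 72 mm diameter, 190 mm tall, beyond the middle of the bench; leave alone. Origin: centre of its underside.
- wrench: loose wrench of about 180 mm lying between cup and rest, roughly along x; leave alone. Origin near its middle.
- socket: loose steel socket, a tube of 28 mm diameter and 32 mm tall, beyond the wrench; leave alone. Origin: centre of its underside.
- screw_jar: loose glass jar, 68 mm diameter, 85 mm tall, on the left; leave alone. Origin: centre of its underside.
- screwdriver: loose screwdriver of about 200 mm lying on the right; leave alone. Origin near its middle.
- nozzle: loose brass nozzle, 32 mm diameter, 50 mm tall, standing on the left; leave alone. Origin: centre of its underside.
- spray_can: loose spray can, 56 mm diameter, 150 mm tall, on the right; leave alone. Origin: centre of its underside.
There are look-alikes about, which are no part of the job. What is shaped like the tamper but orange or purple is not meant.

How it is judged:
By the outcome, as a careful person would: the job done as asked, in the order asked, and still so for the second after the job is handed in, with the robot touching nothing.
It also fails if it takes over 67 s, if anything falls off the work surface, if the arm or the gripper's body presses on something with over 40 N, if the wrist force passes 120 N, or if a joint passes its speed limit or range.

### The arm

A 6-joint arm with a two-finger parallel gripper is mounted at the origin on the work surface. World frame = base frame: x ahead of the robot, y to its left, z up, the work surface at z = 0. Lengths are in m, angles in rad, forces in N, time in s.
With the tool pointing down it reaches from about 0.35 to 0.725 m from the base axis. Payload 6 kg.
Tool frame: the origin (TCP) lies between the finger pads; the fingertips stand 19 mm ahead of it and the grasp point (between the pads) is the TCP (manip.finger_overhang is the distance from the TCP to the fingertips, in m); y points along the fingers, z is the direction in which the jaws open and shut, and the axes are right-handed (so a half turn about y gives the same grasp; the last joint's range is limited). The gripper opens to 85 mm and grips with 20 to 120 N. Pads are 22 mm wide; open, the fingers measure 114 mm over their backs; the gripper's body (76 mm by 85 mm) begins 54 mm behind the grasp point. The pads swing forward as they close: fully open they stand 13 mm farther back than shut.
Start: joints at [1.679, 0.04, 0.085, 0, -1.615, -0.334], TCP at [0.134, 0.585, 0.25] pointing down, gripper open.
Joint ranges: [-2.56, 2.56], [-1.29, 2.01], [-1.08, 1.49], [-3.29, 1.98], [-2.81, -0.18], [-2.99, 2.99]. Speed limits (rad/s): [2.57, 2.57, 3.01, 3.14, 3.14, 3.14].

### API

Orientations are given as a unit quaternion [w, x, y, z].
In Python, from workcell import manip, optics, ticket, nets gives the robot as it stands.
- The arm moves only by the shell command python3 -m handwheel 'ROWS' [OPENING]. ROWS is JSON, a list of rows, each an object of numbers: "tx", "ty", "tz": the shift along the tool's x, y, z in cm; "wx", "wy", "wz": the turn, a rotation vector about the tool's x, y, z in degrees. A call has 1 to 10 rows; each row shifts and turns the commanded pose from where the row before left it, along the tool's axes as they then stand; what a row does not reach is not made up. A row lasts 1/12 s, in which the tool goes at most 41.7 mm and 7.16 degrees, less where a joint would pass 70% of its speed; a pose out of reach is approached as far as the arm can. A call with a gripper value outside its range is refused whole. OPENING is the opening, from -1 (shut) to 1 (fully open), set as the call begins (- or left out, the last holds). The fingers move at their own pace and stop on an object; the grip force is fixed at half the most. Time passes only in rows, so rows that do not move let the fingers close. It gives the time, the measured TCP pose, the force and the opening at its end, in the units of the state.
- manip.get_state(): the state, without advancing time (a new reading comes with each control period).
- optics.grab_frame(name): name is "side" or "top"; returns a dict with "frame" (384x512x3 uint8, blue, green, red), "mtx" (3x3 intrinsics, pixels), "rvec" (rotation vector, rad) and "tvec" (3), from world to camera coordinates, as OpenCV has them. Camera axes: x right, y down, z forward; pixel columns grow to the right and rows downward; lengths in m; the calibration is good to about 2 mm. A picture is of the moment at which its call begins. There is no depth.
- ticket.close_job(): hands the job in, once; it reports no verdict.
Trained networks look in a picture, given as the dict that the camera call returned (one of the last four; its "shot" number tells which), for a name from the list of things; names that differ only in an ending like _2 or _b are one class to them, and where a whole thing is asked for, a point or a joint stands for the part that bears it (a point fixed in the world has none). Each returns a list of dicts, best first, with "score" (0 to 1); they miss things now and then, are a little off and sometimes report something else, mostly with a low value. They report only what shows in the picture. A call takes as long as a camera call. They do not tell look-alikes from the thing itself.
- nets.spot_in(picture, label): "location" ([x, y, z] in m, in world coordinates, good to about 4 mm: the middle of the surface that is visible of it).
- nets.silhouettes(picture, label): "mask" (384x512 bool, what is visible of it).
The state is a dict: "clock": time; "q": joint angles; "qd": joint speeds; "tau": joint torques, N m; "eef_pos": TCP position; "tool_rot": TCP orientation; "contact_force": force on the tool from outside, world axes, zero at the start; "moment": the same for the moment, N m; "finger_gap": finger opening in m.
Only numpy, scipy, OpenCV 4.12 (cv2) and the standard library are available. Lean on these libraries where they do the work, as an engineer would, in place of code of your own. Each camera call takes 0.05 s, during which the arm holds its last target. There are 200 camera calls.

## Working session

There is one attempt and no reset: what is moved stays moved. The work goes in short steps, Python scripts to look and compute and a shell command to move; the robot and the scene stay as the last step left them, time stands still between calls to the robot, and variables do not carry over. Pictures are saved under pics/ and viewed, about 8 in all and at most 12, crops included, and the job is handed in when it is done.

```bash
mkdir -p pics; ls; python3 - <<'E'
from workcell import manip, optics, nets
import cv2, numpy as np
s=manip.get_state(); print({k:np.round(v,3).tolist() for k,v in s.items()})
ims=[]
for n in("top","side"):
    p=optics.grab_frame(n); ims.append(p["frame"])
    cv2.imwrite(f"pics/{n}0.png",p["frame"])
    C=-cv2.Rodrigues(p["rvec"])[0].T@np.ravel(p["tvec"]); print(n,"cam",C.round(3),p["mtx"][0,0])
    for l in("tamper","tamper_grip","cup","rest","plate","plate_top"):
        print(l,[(np.round(d["location"],3).tolist(),round(d["score"],2)) for d in nets.spot_in(p,l)[:4]])
E
```

```text
pics
{'clock': 0.0, 'q': [1.679, 0.041, 0.084, -0.0, -1.616, -0.334], 'qd': [0.0, -0.001, 0.002, 0.001, 0.001, -0.001], 'tau': [0.0, -36.82, 34.742, 6.932, -0.005, 0.0], 'eef_pos': [0.134, 0.585, 0.249], 'tool_rot': [0.08, -0.08, -0.702, 0.703], 'contact_force': [-0.44, 0.009, -0.923], 'moment': [-0.02, 0.036, 0.01], 'finger_gap': 0.086}
top cam [ 0.453 -0.006  1.614] 460.13174647124464
tamper [([0.476, -0.12, 0.014], 0.58), ([0.58, -0.162, 0.026], 0.45), ([0.69, -0.133, 0.013], 0.45)]
tamper_grip [([0.584, -0.157, 0.022], 0.75), ([0.694, -0.129, 0.012], 0.73), ([0.474, -0.122, 0.016], 0.61)]
cup [([0.596, 0.159, 0.012], 0.96)]
rest [([0.582, -0.168, 0.015], 0.75)]
plate [([0.582, -0.16, 0.014], 0.72), ([0.602, 0.16, 0.048], 0.62), ([0.416, -0.466, 0.015], 0.3)]
plate_top [([0.593, 0.158, 0.011], 0.72), ([0.597, 0.159, 0.045], 0.63)]
side cam [0.54  1.087 0.901] 481.5951799510134
tamper [([0.586, -0.161, 0.057], 0.74), ([0.701, -0.126, 0.042], 0.63), ([0.475, -0.117, 0.047], 0.57)]
tamper_grip [([0.477, -0.113, 0.05], 0.7), ([0.584, -0.155, 0.062], 0.62)]
cup [([0.597, 0.186, 0.016], 0.76)]
rest [([0.587, -0.138, 0.016], 0.79)]
plate []
plate_top []
```

View pics/top0.png

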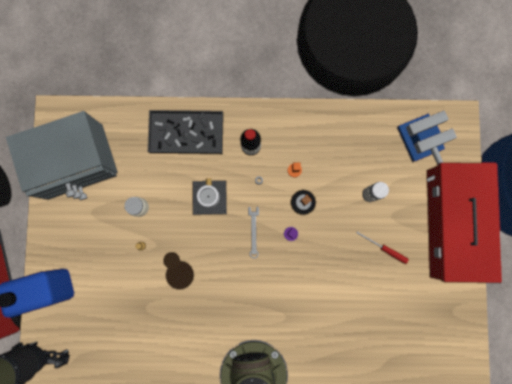

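View pics/side0.png

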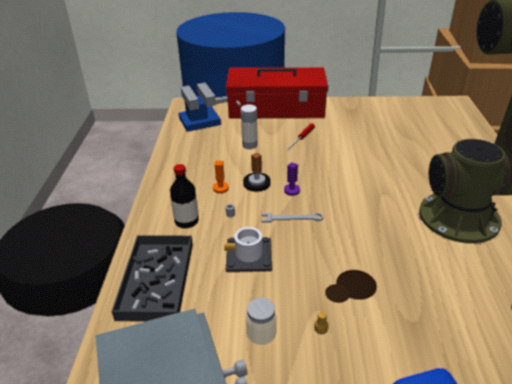

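Candidates in the top view: orange tool (295,170), purple tool (291,234), and brown wooden one standing in the black rest (304,202). I choose the brown one and will check it in a close crop.

```bash
python3 - <<'E'
import cv2, numpy as np
t=cv2.imread("pics/top0.png"); s=cv2.imread("pics/side0.png")
def c(im,x,y,r=20): return cv2.resize(im[y-r:y+r,x-r:x+r],(380,290) if 0 else (290,290),interpolation=cv2.INTER_CUBIC)
cv2.imwrite("pics/crop1.png",np.vstack([np.hstack([c(t,304,202),c(t,209,196)]),np.hstack([c(s,257,170,24),c(s,248,246,24)])]))
E
```

```text
(no output)
```

View pics/crop1.png

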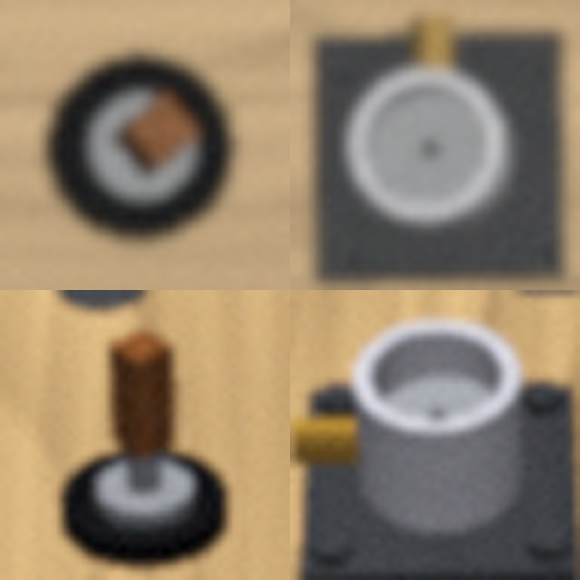

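The crops confirm it: top left shows a brown square grip with a steel foot in the black rest at about (304,202), turned roughly 40°. The cup's rim is centred near (208,196). The side view agrees. Next I fit both geometrically.

```bash
cat > geo.py <<'E'
import cv2, numpy as np
from scipy.optimize import least_squares, minimize
from scipy.ndimage import map_coordinates
def proj(p,X): return cv2.projectPoints(np.asarray(X,float).reshape(-1,3),p["rvec"],p["tvec"],p["mtx"],None)[0][:,0]
def circle(x,y,z,r,n=90):
    a=np.linspace(0,2*np.pi,n,endpoint=False); return np.c_[x+r*np.cos(a),y+r*np.sin(a),0*a+z]
def fit_circle(p,x,y,z,r,sign,w=.010,n=90):
    """centre of a horizontal circle; sign +1: brighter inside. photometric: maximises the mean radial step"""
    g=cv2.GaussianBlur(cv2.cvtColor(p["frame"],cv2.COLOR_BGR2GRAY).astype(float),(0,0),.6)
    S=lambda X:map_coordinates(g,proj(p,X)[:,::-1].T,order=1)
    d=.0035
    f=lambda c:-sign*np.mean(np.clip(S(circle(c[0],c[1],z,r-d))*sign-S(circle(c[0],c[1],z,r+d))*sign,-20,60))*sign
    r0=minimize(f,[x,y],method="Nelder-Mead",options=dict(initial_simplex=[[x,y],[x+.006,y],[x,y+.006]],xatol=1e-4)); return r0.x.round(4),round(r0.fun,1)
def prism(x,y,yaw,z0,z1,h=.013):
    c,s=np.cos(yaw),np.sin(yaw)
    return [[x+c*a-s*b,y+s*a+c*b,z] for z in(z0,z1) for a in(-h,h) for b in(-h,h)]
def fit_prism(p,mask,x,y,yaw,z0,z1):
    K=8; u0,v0=(proj(p,[[x,y,z1]])[0]-24).astype(int)
    big=cv2.resize(mask[v0:v0+48,u0:u0+48].astype(np.float32),None,fx=K,fy=K,interpolation=cv2.INTER_LINEAR)
    def f(c):
        h=cv2.convexHull((((proj(p,prism(*c,z0,z1))-[u0,v0]+.5)*K-.5)*16).round().astype(np.int32))
        m=np.zeros(big.shape,np.uint8); cv2.fillConvexPoly(m,h,1,shift=4); return np.abs(m-big).sum()/big.sum()
    best=min((minimize(f,[x,y,a],method="Nelder-Mead",options=dict(initial_simplex=[[x,y,a],[x+.006,y,a],[x,y+.006,a],[x,y,a+.2]],xatol=1e-4)) for a in yaw),key=lambda r:r.fun)
    return best.x.round(4),round(best.fun,3)
def brown(p):
    b,g,r=[p["frame"][...,i].astype(float) for i in range(3)]
    # soft mask: wood grip is dark & reddish
    return ((r>1.35*b+10)&(r>g*1.3)).astype(np.float32)
E
cat > m1.py <<'E'
from workcell import optics
from geo import *
for n in("top","side"):
    p=optics.grab_frame(n)
    print(n,"rim",fit_circle(p,.597,.159,.072,.036,1),"bore edge",fit_circle(p,.597,.159,.072,.028,-1))
    print(" rest",fit_circle(p,.584,-.161,.016,.045,-1),"foot",fit_circle(p,.584,-.161,.022,.0255,1))
    m=brown(p); u,v=proj(p,[[.584,-.161,.08]])[0].astype(int); k=np.zeros_like(m); k[v-16:v+14,u-12:u+12]=1; m*=k
    print(" grip",m.sum(),fit_prism(p,m,.584,-.161,[.2,.5,.8,1.1,1.4],.048,.110))
E
python3 m1.py
```

```text
top rim (array([0.601 , 0.1588]), np.float64(-58.2)) bore edge (array([0.6014, 0.1601]), np.float64(-15.5))
 rest (array([ 0.5878, -0.1651]), np.float64(-60.0)) foot (array([ 0.589 , -0.1692]), np.float64(-56.7))
 grip 58.0 (array([ 0.5913, -0.1704,  0.6682]), np.float64(0.464))
side rim (array([0.6003, 0.1639]), np.float64(-39.5)) bore edge (array([0.6001, 0.1639]), np.float64(-47.7))
 rest (array([ 0.5863, -0.1513]), np.float64(-41.1)) foot (array([ 0.5865, -0.1621]), np.float64(-48.2))
 grip 193.0 (array([ 0.5861, -0.1662,  0.2692]), np.float64(0.162))
```

```bash
cat > m2.py <<'E'
from workcell import optics
from geo import *
p=optics.grab_frame("top")
f=p["frame"].astype(np.float32); rb=f[...,2]-f[...,0]
u,v=proj(p,[[.588,-.167,.08]])[0].round().astype(int)
print(rb[v-8:v+9,u-9:u+10].astype(int))
k=np.zeros_like(rb); cv2.fillConvexPoly(k,proj(p,circle(.588,-.165,.016,.040)).round().astype(np.int32),1)
m=np.clip(rb/40,0,1)*k
for z0 in(.048,.1095):
  for a in np.radians([10,25,40,55,70,85]):
    print(z0,round(np.degrees(a)),fit_prism(p,m,.588,-.167,[a],z0,.110))
E
python3 m2.py
```

```text
[[28 16  5 -1  0  1  1 -3 -2  1  0  4  7 17 28 43 54 64 66]
 [11  2 -1 -1  0 -1 -1  0 -1  3  9  6  4  2 12 27 41 56 64]
 [-1 -1 -1  0 -2 -2 -2  0  4 14 29 28 12  4  2 14 27 43 59]
 [-2  0 -1 -2 -3 -1 -2  1  9 29 50 52 35 12  2  2 13 32 50]
 [-1 -2 -2 -2 -2 -3  1  8 24 47 66 64 51 31  8  3  4 20 41]
 [-2 -1 -3 -2  0  1  9 25 45 64 71 71 65 48 28 10  0  8 29]
 [ 0 -2 -3 -1  1  8 29 50 65 71 73 73 73 65 47 22  5  7 21]
 [-3 -3 -4  1  6 22 50 66 73 75 75 76 75 72 58 34 11  1 16]
 [-3 -4 -2  1  9 27 52 68 73 72 75 76 76 68 57 36 14  1 10]
 [-4 -2 -2  2 10 25 44 60 69 72 71 71 64 50 35 22  6 -1  7]
 [-2 -2 -2  0  5 11 27 47 60 70 68 61 46 25 12  7  1  0  8]
 [-2 -4 -3 -3  1  5 12 32 49 58 58 42 21  8  2  0 -2  1  8]
 [-3 -4 -3 -4 -3  0  5 17 29 35 30 16  6  0 -2 -2  0  2 13]
 [-3 -4 -2 -3 -2 -2  3  8 11 11  7  2 -1 -2 -2 -2  2  0 13]
 [-1 -2 -3 -2 -3 -3  0  3  3  0 -1 -2 -3 -3 -2 -2 -3  4 21]
 [-1 -4 -4 -2 -2 -4 -2 -1 -1 -2 -3 -4 -3 -3  0 -2  1  9 29]
 [-1 -3  0 -2 -2 -3 -3 -2 -2 -3 -3 -2 -1 -1 -3  0  5 21 39]]
0.048 10 (array([ 0.5907, -0.1708,  0.7555]), np.float64(0.483))
0.048 25 (array([ 0.5901, -0.1711,  0.6528]), np.float64(0.484))
0.048 40 (array([ 0.5907, -0.1707,  0.7719]), np.float64(0.483))
0.048 55 (array([ 0.5903, -0.1711,  0.7228]), np.float64(0.483))
0.048 70 (array([ 0.5903, -0.1708,  0.7338]), np.float64(0.483))
0.048 85 (array([ 0.5907, -0.1707,  2.3193]), np.float64(0.483))
0.1095 10 (array([ 0.5877, -0.1684,  0.6607]), np.float64(0.513))
0.1095 25 (array([ 0.588 , -0.1683,  0.6788]), np.float64(0.511))
0.1095 40 (array([ 0.5884, -0.1687,  0.6991]), np.float64(0.511))
0.1095 55 (array([ 0.5885, -0.1685,  0.6581]), np.float64(0.512))
0.1095 70 (array([ 0.5884, -0.1687,  0.7235]), np.float64(0.512))
0.1095 85 (array([ 0.5884, -0.1685,  2.2696]), np.float64(0.51))
```

```bash
cat > m3.py <<'E'
from workcell import optics
from geo import *
p=optics.grab_frame("top")
f=p["frame"].astype(np.float32); rb=f[...,2]-f[...,0]
u,v=proj(p,[[.588,-.167,.08]])[0].round().astype(int)
W=rb[v-11:v+12,u-11:u+12]; K=10; big=cv2.resize(W,None,fx=K,fy=K,interpolation=cv2.INTER_CUBIC)
n,l,st,ce=cv2.connectedComponentsWithStats((big>36).astype(np.uint8))
i=l[115,115]; m=(l==i).astype(np.float32); print(st[i],ce[i]/K-.5+[u-11,v-11])
cs=cv2.findContours(m.astype(np.uint8),0,1)[0][0]; print(cv2.minAreaRect(cs))
def f(c,z0=.048):
    h=cv2.convexHull((((proj(p,prism(*c,z0,.110))-[u-11,v-11]+.5)*K-.5)*16).round().astype(np.int32))
    mm=np.zeros(m.shape,np.uint8); cv2.fillConvexPoly(mm,h,1,shift=4); return np.abs(mm-m).sum()/m.sum()
for a in np.radians([15,30,45,60,75,90]):
    r=minimize(f,[.588,-.168,a],method="Nelder-Mead",options=dict(initial_simplex=[[.588,-.168,a],[.594,-.168,a],[.588,-.162,a],[.588,-.168,a+.2]],xatol=1e-4)); print(r.x.round(4),np.degrees(r.x[2]).round(1),r.fun.round(3))
E
python3 m3.py
```

```text
[  78   57   98   98 5961] [306.048616   199.29503439]
((125.05912780761719, 109.81241607666016), (77.98261260986328, 87.91670989990234), 46.54815673828125)
[ 0.5887 -0.1694  0.7495] 42.9 0.379
[ 0.5894 -0.1699  0.7343] 42.1 0.381
[ 0.5898 -0.1701  0.7577] 43.4 0.378
[ 0.5904 -0.1711  0.7199] 41.2 0.383
[ 0.5899 -0.1689  0.6668] 38.2 0.378
[ 0.5912 -0.1709  2.22  ] 127.2 0.381
```

```bash
cat > go.py <<'E'
import sys, numpy as np
from workcell import manip
from scipy.spatial.transform import Rotation as R
def rot(s): w,x,y,z=s["tool_rot"]; return R.from_quat([x,y,z,w])
def show(tx,ty,tz,yaw=None):
    "prints shift (cm, tool axes as they stand) and turn (rotvec deg, tool axes) to reach the target; yaw = world angle of tool z"
    s=manip.get_state(); r=rot(s); p=np.array(s["eef_pos"])
    print("t %.2f pos"%s["clock"],p.round(4),"F",np.round(s["contact_force"],1),"gap",round(s["finger_gap"],4),"q6",round(s["q"][5],2))
    m=r.as_matrix(); print("tool x",m[:,0].round(3),"y",m[:,1].round(4),"z",m[:,2].round(3),"yaw",np.degrees(np.arctan2(m[1,2],m[0,2])).round(2))
    print("shift cm",(r.inv().apply(np.array([tx,ty,tz])-p)*100).round(2))
    if yaw is not None:
        a=np.radians(yaw); Z=np.array([np.cos(a),np.sin(a),0]); Y=np.array([0,0,-1.]); T=R.from_matrix(np.c_[np.cross(Y,Z),Y,Z])
        d=np.degrees((r.inv()*T).as_rotvec()); print("turn",yaw,d.round(2),"shift after turn",(T.inv().apply(np.array([tx,ty,tz])-p)*100).round(2))
if __name__=="__main__": show(*map(float,sys.argv[1:]))
E
for y in 43.5 133.5 -46.5 -136.5; do python3 go.py .5885 -.1685 .25 $y; done
```

```text
t 0.90 pos [0.1343 0.5847 0.2503] F [ 0.3  0.7 -0.3] gap 0.0858 q6 -0.33
tool x [-0.975  0.224 -0.   ] y [ 0.e+00 -1.e-04 -1.e+00] z [-0.224 -0.975  0.   ] yaw -102.94
shift cm [-6.113e+01  3.000e-02  6.324e+01]
turn 43.5 [-0.0000e+00 -1.4644e+02  1.0000e-02] shift after turn [ 8.59e+01  3.00e-02 -1.89e+01]
t 0.90 pos [0.1343 0.5847 0.2503] F [ 0.3  0.7 -0.3] gap 0.0858 q6 -0.33
tool x [-0.975  0.224 -0.   ] y [ 0.e+00 -1.e-04 -1.e+00] z [-0.224 -0.975  0.   ] yaw -102.94
shift cm [-6.113e+01  3.000e-02  6.324e+01]
turn 133.5 [-0.0000e+00  1.2356e+02 -1.0000e-02] shift after turn [-1.89e+01  3.00e-02 -8.59e+01]
t 0.90 pos [0.1343 0.5847 0.2503] F [ 0.3  0.7 -0.3] gap 0.0858 q6 -0.33
tool x [-0.975  0.224 -0.   ] y [ 0.e+00 -1.e-04 -1.e+00] z [-0.224 -0.975  0.   ] yaw -102.94
shift cm [-6.113e+01  3.000e-02  6.324e+01]
turn -46.5 [-1.000e-02 -5.644e+01  0.000e+00] shift after turn [1.89e+01 3.00e-02 8.59e+01]
t 0.90 pos [0.1343 0.5847 0.2503] F [ 0.3  0.7 -0.3] gap 0.0858 q6 -0.33
tool x [-0.975  0.224 -0.   ] y [ 0.e+00 -1.e-04 -1.e+00] z [-0.224 -0.975  0.   ] yaw -102.94
shift cm [-6.113e+01  3.000e-02  6.324e+01]
turn -136.5 [-0.   33.56 -0.  ] shift after turn [-8.59e+01  3.00e-02  1.89e+01]
```

```bash
python3 -m handwheel '[{"tx":-2.78,"tz":2.87},{"tx":-2.78,"tz":2.87},{"tx":-2.78,"tz":2.87},{"tx":-2.78,"tz":2.87},{"tx":-2.78,"tz":2.87},{"tx":-2.78,"tz":2.87},{"tx":-2.78,"tz":2.87},{"tx":-2.78,"tz":2.87},{"tx":-2.78,"tz":2.87},{"tx":-2.78,"tz":2.87}]'
python3 -m handwheel '[{"tx":-2.78,"tz":2.87},{"tx":-2.78,"tz":2.87},{"tx":-2.78,"tz":2.87},{"tx":-2.78,"tz":2.87},{"tx":-2.78,"tz":2.87},{"tx":-2.78,"tz":2.87},{"tx":-2.78,"tz":2.87},{"tx":-2.78,"tz":2.87},{"tx":-2.78,"tz":2.87},{"tx":-2.78,"tz":2.87}]'
python3 -m handwheel '[{"wy":7},{"wy":7},{"wy":7},{"wy":7},{"wy":7},{"wy":7},{"wy":7},{"wy":7},{"wy":7},{"wy":7}]'
python3 -m handwheel '[{"wy":7},{"wy":7},{"wy":7},{"wy":7},{"wy":7},{"wy":7},{"wy":7},{"wy":4.5},{}]'
python3 go.py .5885 -.1685 .25 133.5
```

```text
t 0.90 pos [0.1343 0.5847 0.2503] F [ 0.3  0.7 -0.3] gap 0.0858 q6 -0.33
tool x [-0.975  0.224 -0.   ] y [ 0.e+00 -1.e-04 -1.e+00] z [-0.224 -0.975  0.   ] yaw -102.94
shift cm [-6.113e+01  3.000e-02  6.324e+01]
turn 133.5 [-0.0000e+00  1.2356e+02 -1.0000e-02] shift after turn [-1.89e+01  3.00e-02 -8.59e+01]invalid input at $[0]: expected keys tx, ty, tz, wx, wy, wz
invalid input at $[0]: expected keys tx, ty, tz, wx, wy, wz
invalid input at $[0]: expected keys tx, ty, tz, wx, wy, wz
invalid input at $[0]: expected keys tx, ty, tz, wx, wy, wz
```

```bash
python3 -m handwheel '[{"tx":-2.78,"ty":0,"tz":2.87,"wx":0,"wy":0,"wz":0},{"tx":-2.78,"ty":0,"tz":2.87,"wx":0,"wy":0,"wz":0},{"tx":-2.78,"ty":0,"tz":2.87,"wx":0,"wy":0,"wz":0},{"tx":-2.78,"ty":0,"tz":2.87,"wx":0,"wy":0,"wz":0},{"tx":-2.78,"ty":0,"tz":2.87,"wx":0,"wy":0,"wz":0},{"tx":-2.78,"ty":0,"tz":2.87,"wx":0,"wy":0,"wz":0},{"tx":-2.78,"ty":0,"tz":2.87,"wx":0,"wy":0,"wz":0},{"tx":-2.78,"ty":0,"tz":2.87,"wx":0,"wy":0,"wz":0},{"tx":-2.78,"ty":0,"tz":2.87,"wx":0,"wy":0,"wz":0},{"tx":-2.78,"ty":0,"tz":2.87,"wx":0,"wy":0,"wz":0}]'
python3 go.py .5885 -.1685 .25 133.5
```

```text
clock: 1.73
eef_pos: [0.3414, 0.241, 0.2508]
tool_rot: [-0.079, 0.08, 0.703, -0.702]
contact_force: [1.3, 1.3, 0.5]
finger_gap: 0.0855
t 1.73 pos [0.3414 0.241  0.2508] F [1.3 1.3 0.5] gap 0.0855 q6 0.24
tool x [-0.975  0.223 -0.   ] y [ 8.0e-04  1.2e-03 -1.0e+00] z [-0.223 -0.975 -0.001] yaw -102.89
shift cm [-33.22   0.05  34.41]
turn 133.5 [7.0000e-02 1.2361e+02 7.0000e-02] shift after turn [-10.27   0.08 -46.71]
```

```bash
python3 -m handwheel '[{"tx":-2.78,"ty":0,"tz":2.87,"wx":0,"wy":0,"wz":0},{"tx":-2.78,"ty":0,"tz":2.87,"wx":0,"wy":0,"wz":0},{"tx":-2.78,"ty":0,"tz":2.87,"wx":0,"wy":0,"wz":0},{"tx":-2.78,"ty":0,"tz":2.87,"wx":0,"wy":0,"wz":0},{"tx":-2.78,"ty":0,"tz":2.87,"wx":0,"wy":0,"wz":0},{"tx":-2.78,"ty":0,"tz":2.87,"wx":0,"wy":0,"wz":0},{"tx":-2.78,"ty":0,"tz":2.87,"wx":0,"wy":0,"wz":0},{"tx":-2.78,"ty":0,"tz":2.87,"wx":0,"wy":0,"wz":0},{"tx":-2.78,"ty":0,"tz":2.87,"wx":0,"wy":0,"wz":0},{"tx":-2.78,"ty":0,"tz":2.87,"wx":0,"wy":0,"wz":0}]'
python3 -m handwheel '[{"tx":0,"ty":0,"tz":0,"wx":0,"wy":7,"wz":0},{"tx":0,"ty":0,"tz":0,"wx":0,"wy":7,"wz":0},{"tx":0,"ty":0,"tz":0,"wx":0,"wy":7,"wz":0},{"tx":0,"ty":0,"tz":0,"wx":0,"wy":7,"wz":0},{"tx":0,"ty":0,"tz":0,"wx":0,"wy":7,"wz":0},{"tx":0,"ty":0,"tz":0,"wx":0,"wy":7,"wz":0},{"tx":0,"ty":0,"tz":0,"wx":0,"wy":7,"wz":0},{"tx":0,"ty":0,"tz":0,"wx":0,"wy":7,"wz":0},{"tx":0,"ty":0,"tz":0,"wx":0,"wy":7,"wz":0},{"tx":0,"ty":0,"tz":0,"wx":0,"wy":7,"wz":0}]'
python3 -m handwheel '[{"tx":0,"ty":0,"tz":0,"wx":0,"wy":7,"wz":0},{"tx":0,"ty":0,"tz":0,"wx":0,"wy":7,"wz":0},{"tx":0,"ty":0,"tz":0,"wx":0,"wy":7,"wz":0},{"tx":0,"ty":0,"tz":0,"wx":0,"wy":7,"wz":0},{"tx":0,"ty":0,"tz":0,"wx":0,"wy":7,"wz":0},{"tx":0,"ty":0,"tz":0,"wx":0,"wy":7,"wz":0},{"tx":0,"ty":0,"tz":0,"wx":0,"wy":7,"wz":0},{"tx":0,"ty":0,"tz":0,"wx":0,"wy":4.5,"wz":0},{"tx":0,"ty":0,"tz":0,"wx":0,"wy":0,"wz":0}]'
python3 go.py .5885 -.1685 .25 133.5
```

```text
clock: 2.57
eef_pos: [0.5484, -0.1013, 0.2504]
tool_rot: [-0.08, 0.08, 0.703, -0.703]
contact_force: [1.2, 1.1, 0.9]
finger_gap: 0.0853
clock: 3.4
eef_pos: [0.5477, -0.0992, 0.2504]
tool_rot: [-0.47, 0.47, 0.528, -0.528]
contact_force: [-0.1, -0.0, 0.3]
finger_gap: 0.0854
clock: 4.15
eef_pos: [0.5477, -0.0992, 0.2504]
tool_rot: [-0.657, 0.657, 0.262, -0.261]
contact_force: [0.8, 0.6, -0.1]
finger_gap: 0.0852
t 4.15 pos [ 0.5477 -0.0992  0.2504] F [ 0.8  0.6 -0.1] gap 0.0852 q6 -0.99
tool x [0.727 0.687 0.   ] y [ 1.e-04 -1.e-04 -1.e+00] z [-0.687  0.727 -0.   ] yaw 133.41
shift cm [-1.8   0.04 -7.84]
turn 133.5 [ 0.01 -0.09  0.  ] shift after turn [-1.81  0.04 -7.84]
```

```bash
python3 -m handwheel '[{"tx":-0.9,"ty":0,"tz":-3.92,"wx":0,"wy":0,"wz":0},{"tx":-0.9,"ty":0,"tz":-3.92,"wx":0,"wy":0,"wz":0},{"tx":0,"ty":0,"tz":0,"wx":0,"wy":0,"wz":0},{"tx":0,"ty":3,"tz":0,"wx":0,"wy":0,"wz":0},{"tx":0,"ty":3,"tz":0,"wx":0,"wy":0,"wz":0},{"tx":0,"ty":2,"tz":0,"wx":0,"wy":0,"wz":0},{"tx":0,"ty":0,"tz":0,"wx":0,"wy":0,"wz":0}]'
python3 - <<'E'
from workcell import optics
import cv2,numpy as np
from go import show
from geo import proj
show(.5885,-.1685,.084,133.5)
o=[]
for n in("top","side"):
    p=optics.grab_frame(n); u,v=proj(p,[[.5885,-.1685,.12]])[0].astype(int); o.append(cv2.resize(p["frame"][v-35:v+35,u-35:u+35],(400,400),interpolation=cv2.INTER_CUBIC))
cv2.imwrite("pics/pre.png",np.hstack(o))
E
```

```text
clock: 4.73
eef_pos: [0.5864, -0.1679, 0.1643]
tool_rot: [0.658, -0.655, -0.26, 0.266]
contact_force: [-0.5, -0.4, -1.4]
finger_gap: 0.0856
t 4.73 pos [ 0.5864 -0.1679  0.1643] F [-0.5 -0.4 -1.4] gap 0.0856 q6 -0.86
tool x [ 0.723  0.691 -0.005] y [-0.0088  0.0017 -1.    ] z [-0.691  0.723  0.007] yaw 133.67
shift cm [ 0.15  8.03 -0.25]
turn 133.5 [-0.42  0.17 -0.3 ] shift after turn [ 0.11  8.03 -0.19]
```

View pics/pre.png

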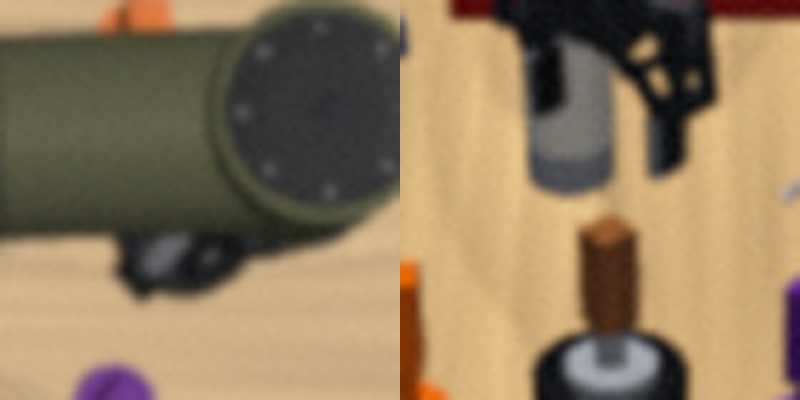

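The side view (right half) shows the grip top at about (608,232), midway between the fingers at about 550 and 668. The top view is hidden by the arm. I'll descend now.

```bash
python3 -m handwheel '[{"tx":0,"ty":0,"tz":0,"wx":0,"wy":0,"wz":0},{"tx":0,"ty":2,"tz":0,"wx":0,"wy":0,"wz":0},{"tx":0,"ty":2,"tz":0,"wx":0,"wy":0,"wz":0},{"tx":0,"ty":2,"tz":0,"wx":0,"wy":0,"wz":0},{"tx":0,"ty":2,"tz":0,"wx":0,"wy":0,"wz":0},{"tx":0,"ty":0,"tz":0,"wx":0,"wy":0,"wz":0},{"tx":0,"ty":0,"tz":0,"wx":0,"wy":0,"wz":0},{"tx":0,"ty":0,"tz":0,"wx":0,"wy":0,"wz":0}]'
python3 go.py .5885 -.1685 .084 133.5
```

```text
clock: 5.5
eef_pos: [0.59, -0.1687, 0.0933]
tool_rot: [-0.656, 0.657, 0.264, -0.262]
contact_force: [0.4, 0.3, 0.8]
finger_gap: 0.0854
t 5.50 pos [ 0.59   -0.1687  0.0933] F [0.4 0.3 0.8] gap 0.0854 q6 -0.86
tool x [0.724 0.69  0.002] y [ 0.0036 -0.0011 -1.    ] z [-0.69   0.724 -0.003] yaw 133.6
shift cm [-0.1   0.93  0.12]
turn 133.5 [0.19 0.1  0.11] shift after turn [-0.1   0.93  0.11]
```

```bash
python3 -m handwheel '[{"tx":-0.1,"ty":0.65,"tz":0.1,"wx":0,"wy":0,"wz":0},{"tx":0,"ty":0,"tz":0,"wx":0,"wy":0,"wz":0},{"tx":0,"ty":0,"tz":0,"wx":0,"wy":0,"wz":0},{"tx":0,"ty":0,"tz":0,"wx":0,"wy":0,"wz":0},{"tx":0,"ty":0,"tz":0,"wx":0,"wy":0,"wz":0}]'
python3 go.py .5885 -.1685 .084 133.5
```

```text
clock: 5.92
eef_pos: [0.5874, -0.1684, 0.0842]
tool_rot: [-0.656, 0.657, 0.263, -0.262]
contact_force: [0.1, -0.2, -0.4]
finger_gap: 0.0856
t 5.92 pos [ 0.5874 -0.1684  0.0842] F [ 0.1 -0.2 -0.4] gap 0.0856 q6 -0.86
tool x [0.725 0.689 0.   ] y [ 5.e-04 -2.e-04 -1.e+00] z [-0.689  0.725 -0.   ] yaw 133.56
shift cm [ 0.07  0.02 -0.08]
turn 133.5 [0.03 0.06 0.01] shift after turn [ 0.07  0.02 -0.08]
```

```bash
python3 -m handwheel '[{"tx":0.07,"ty":0,"tz":-0.08,"wx":0,"wy":0,"wz":0},{"tx":0,"ty":0,"tz":0,"wx":0,"wy":0,"wz":0},{"tx":0,"ty":0,"tz":0,"wx":0,"wy":0,"wz":0},{"tx":0,"ty":0,"tz":0,"wx":0,"wy":0,"wz":0},{"tx":0,"ty":0,"tz":0,"wx":0,"wy":0,"wz":0},{"tx":0,"ty":0,"tz":0,"wx":0,"wy":0,"wz":0},{"tx":0,"ty":0,"tz":0,"wx":0,"wy":0,"wz":0},{"tx":0,"ty":0,"tz":0,"wx":0,"wy":0,"wz":0},{"tx":0,"ty":0,"tz":0,"wx":0,"wy":0,"wz":0},{"tx":0,"ty":0,"tz":0,"wx":0,"wy":0,"wz":0}]' -1
python3 go.py .5885 -.1685 .084 133.5
```

```text
clock: 6.75
eef_pos: [0.5881, -0.1684, 0.0837]
tool_rot: [0.657, -0.657, -0.262, 0.263]
contact_force: [-1.2, -0.3, 0.7]
finger_gap: 0.0254
t 6.75 pos [ 0.5881 -0.1684  0.0837] F [-1.2 -0.3  0.7] gap 0.0254 q6 -0.86
tool x [ 0.725  0.689 -0.   ] y [-5.e-04  0.e+00 -1.e+00] z [-0.689  0.725  0.   ] yaw 133.56
shift cm [ 0.02 -0.03 -0.03]
turn 133.5 [-0.02  0.06 -0.02] shift after turn [ 0.02 -0.03 -0.03]
```

```bash
python3 -m handwheel '[{"tx":0,"ty":-0.5,"tz":0,"wx":0,"wy":0,"wz":0},{"tx":0,"ty":-1.5,"tz":0,"wx":0,"wy":0,"wz":0},{"tx":0,"ty":-3,"tz":0,"wx":0,"wy":0,"wz":0},{"tx":0,"ty":-3,"tz":0,"wx":0,"wy":0,"wz":0},{"tx":0,"ty":-3,"tz":0,"wx":0,"wy":0,"wz":0},{"tx":0,"ty":-1.5,"tz":0,"wx":0,"wy":0,"wz":0},{"tx":0,"ty":0,"tz":0,"wx":0,"wy":0,"wz":0},{"tx":0,"ty":0,"tz":0,"wx":0,"wy":0,"wz":0},{"tx":0,"ty":0,"tz":0,"wx":0,"wy":0,"wz":0}]'
python3 -m handwheel '[{"tx":1.3,"ty":0,"tz":1.26,"wx":0,"wy":0,"wz":0},{"tx":2.6,"ty":0,"tz":2.53,"wx":0,"wy":0,"wz":0},{"tx":2.6,"ty":0,"tz":2.53,"wx":0,"wy":0,"wz":0},{"tx":2.6,"ty":0,"tz":2.53,"wx":0,"wy":0,"wz":0},{"tx":2.6,"ty":0,"tz":2.53,"wx":0,"wy":0,"wz":0},{"tx":2.6,"ty":0,"tz":2.53,"wx":0,"wy":0,"wz":0},{"tx":2.6,"ty":0,"tz":2.53,"wx":0,"wy":0,"wz":0},{"tx":2.6,"ty":0,"tz":2.53,"wx":0,"wy":0,"wz":0},{"tx":2.6,"ty":0,"tz":2.53,"wx":0,"wy":0,"wz":0},{"tx":1.3,"ty":0,"tz":1.26,"wx":0,"wy":0,"wz":0}]'
python3 -m handwheel '[{"tx":0,"ty":0,"tz":0,"wx":0,"wy":0,"wz":0},{"tx":0,"ty":0,"tz":0,"wx":0,"wy":0,"wz":0},{"tx":0,"ty":0,"tz":0,"wx":0,"wy":0,"wz":0},{"tx":0,"ty":0,"tz":0,"wx":0,"wy":0,"wz":0}]'
python3 - <<'E'
from workcell import optics,manip
import cv2,numpy as np
from go import show
from geo import proj,fit_circle
show(.601,.159,.16,133.5); print(manip.get_state()["moment"])
o=[]
for n in("top","side"):
    p=optics.grab_frame(n); u,v=proj(p,[[.601,.159,.1]])[0].astype(int); o.append(cv2.resize(p["frame"][v-40:v+40,u-40:u+40],(400,400),interpolation=cv2.INTER_CUBIC))
    if n=="side": print("rim",fit_circle(p,.6,.163,.072,.036,1),"bore",fit_circle(p,.6,.163,.072,.028,-1))
cv2.imwrite("pics/over.png",np.hstack(o))
E
```

```text
clock: 7.5
eef_pos: [0.5876, -0.168, 0.2061]
tool_rot: [0.657, -0.656, -0.261, 0.263]
contact_force: [0.3, 0.5, -5.6]
finger_gap: 0.0257
clock: 8.33
eef_pos: [0.5998, 0.1614, 0.2054]
tool_rot: [0.657, -0.656, -0.262, 0.265]
contact_force: [0.3, -0.8, -3.5]
finger_gap: 0.0249
clock: 8.67
eef_pos: [0.6008, 0.1568, 0.2078]
tool_rot: [-0.657, 0.657, 0.261, -0.263]
contact_force: [0.2, -0.2, -4.3]
finger_gap: 0.0258
t 8.67 pos [0.6008 0.1568 0.2078] F [ 0.2 -0.2 -4.3] gap 0.0258 q6 -1.39
tool x [ 0.725  0.688 -0.002] y [-0.0014 -0.001  -1.    ] z [-0.688  0.725  0.   ] yaw 133.51
shift cm [0.18 4.78 0.15]
turn 133.5 [-0.01  0.01 -0.1 ] shift after turn [0.17 4.78 0.15]
[-0.06767256  0.01173861 -0.01911085]
rim (array([0.6002, 0.1638]), np.float64(-40.1)) bore (array([0.6001, 0.1635]), np.float64(-48.3))
```

View pics/over.png

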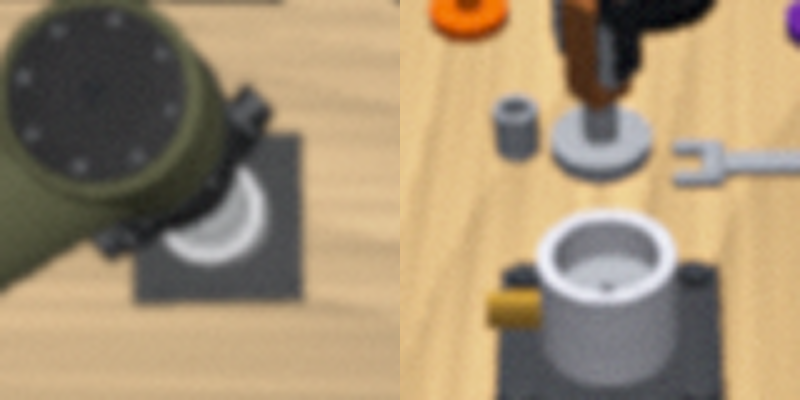

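The right half (side view) shows the foot hanging at about (602,145) with the cup rim below it at about (607,255), roughly in line in x. The left half (top view) shows the cup half hidden by the arm. I'll use the foot, whose position the arm knows, to calibrate the side camera.

```bash
cat > foot.py <<'E'
from workcell import optics,manip
from geo import *
def footfit(p,tcp,h,r=.0255,dz=-.0757):
    rb=cv2.GaussianBlur(p["frame"][...,2].astype(float)-p["frame"][...,0],(0,0),.6)
    S=lambda X:map_coordinates(rb,proj(p,X)[:,::-1].T,order=1)
    z=tcp[2]+dz+h
    def f(c):
        A=circle(c[0],c[1],z,r-.003);B=circle(c[0],c[1],z,r+.003)
        ii=proj(p,circle(c[0],c[1],z,r))[:,1]; k=ii>np.median(ii) if h==0 else np.abs(np.arange(90)*4-270)>25   # near arc / not behind neck
        if h>0: k&=ii<np.quantile(ii,.6)
        return -np.mean(np.clip(S(B)-S(A),-20,60)[k])
    x,y=tcp[:2]; r0=minimize(f,[x,y],method="Nelder-Mead",options=dict(initial_simplex=[[x,y],[x+.006,y],[x,y+.006]],xatol=1e-4)); return r0.x.round(4),round(r0.fun,1)
if __name__=="__main__":
    tcp=np.array(manip.get_state()["eef_pos"]); print("tcp",tcp.round(4))
    for i in range(2):
        p=optics.grab_frame("side"); print("bottom",footfit(p,tcp,0),"top",footfit(p,tcp,.014),"rim",fit_circle(p,.6,.163,.072,.036,1),"bore",fit_circle(p,.6,.163,.072,.028,-1))
E
python3 foot.py
```

```text
tcp [0.601  0.1567 0.2085]
bottom (array([0.6013, 0.1526]), np.float64(-58.9)) top (array([0.6   , 0.1596]), np.float64(-58.1)) rim (array([0.6002, 0.1638]), np.float64(-40.1)) bore (array([0.6001, 0.1636]), np.float64(-48.2))
bottom (array([0.601 , 0.1528]), np.float64(-59.1)) top (array([0.6   , 0.1596]), np.float64(-57.9)) rim (array([0.6002, 0.1638]), np.float64(-40.1)) bore (array([0.6001, 0.1636]), np.float64(-48.2))
```

```bash
python3 go.py .6006 .1605 .156 133.5;python3 -m handwheel '[{"tx":0.24,"ty":1.5,"tz":0.3,"wx":0,"wy":0,"wz":0},{"tx":0,"ty":2,"tz":0,"wx":0,"wy":0,"wz":0},{"tx":0,"ty":1.7,"tz":0,"wx":0,"wy":0,"wz":0},{"tx":0,"ty":0,"tz":0,"wx":0,"wy":0,"wz":0},{"tx":0,"ty":0,"tz":0,"wx":0,"wy":0,"wz":0},{"tx":0,"ty":0,"tz":0,"wx":0,"wy":0,"wz":0},{"tx":0,"ty":0,"tz":0,"wx":0,"wy":0,"wz":0},{"tx":0,"ty":0,"tz":0,"wx":0,"wy":0,"wz":0}]'
python3 - <<'E'
from workcell import optics,manip
import cv2,numpy as np
from go import show
from geo import proj
from foot import *
show(.6006,.1605,.156,133.5)
tcp=np.array(manip.get_state()["eef_pos"])
o=[]
for n in("top","side"):
    p=optics.grab_frame(n); u,v=proj(p,[[.6,.16,.07]])[0].astype(int); o.append(cv2.resize(p["frame"][v-25:v+25,u-25:u+25],(400,400),interpolation=cv2.INTER_CUBIC))
    if n=="side":
        print("foot top",footfit(p,tcp,.014),"h3",footfit(p,tcp,0,dz=-.0727))
        print("rim",fit_circle(p,.6,.163,.072,.036,1))
cv2.imwrite("pics/over2.png",np.hstack(o))
E
```

```text
t 8.87 pos [0.6011 0.157  0.2088] F [-0.4 -0.5 -4. ] gap 0.0253 q6 -1.39
tool x [0.725 0.688 0.   ] y [ 1.e-04 -0.e+00 -1.e+00] z [-0.688  0.725 -0.   ] yaw 133.5
shift cm [0.21 5.28 0.29]
turn 133.5 [ 0. -0.  0.] shift after turn [0.21 5.28 0.29]
clock: 9.53
eef_pos: [0.6013, 0.1617, 0.1585]
tool_rot: [0.657, -0.657, -0.263, 0.261]
contact_force: [-0.5, -0.5, -4.4]
finger_gap: 0.0254
t 9.53 pos [0.6013 0.1617 0.1585] F [-0.5 -0.5 -4.4] gap 0.0254 q6 -1.39
tool x [0.725 0.689 0.002] y [ 0.0023  0.001  -1.    ] z [-0.689  0.725 -0.001] yaw 133.56
shift cm [-0.14  0.25 -0.04]
turn 133.5 [0.05 0.06 0.13] shift after turn [-0.14  0.25 -0.04]
foot top (array([0.6007, 0.1639]), np.float64(-55.8)) h3 (array([0.611 , 0.1674]), np.float64(-10.6))
rim (array([0.6   , 0.1659]), np.float64(-32.2))
```

View pics/over2.png

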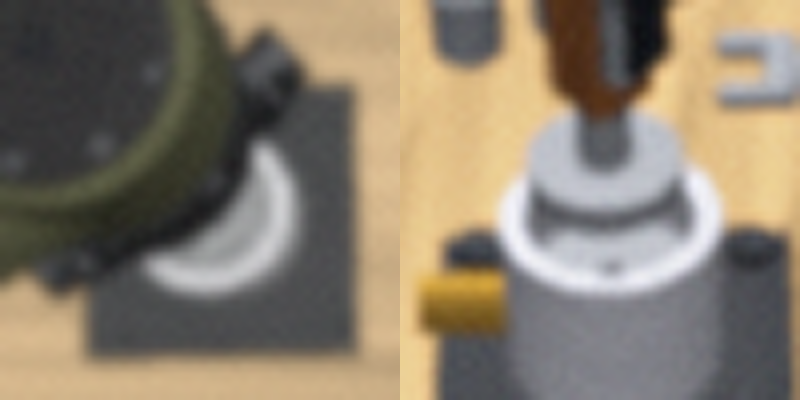

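```bash
python3 -m handwheel '[{"tx":0,"ty":0.6,"tz":0,"wx":0,"wy":0,"wz":0},{"tx":0,"ty":0,"tz":0,"wx":0,"wy":0,"wz":0},{"tx":0,"ty":0,"tz":0,"wx":0,"wy":0,"wz":0},{"tx":0,"ty":0,"tz":0,"wx":0,"wy":0,"wz":0},{"tx":0,"ty":0,"tz":0,"wx":0,"wy":0,"wz":0},{"tx":0,"ty":0,"tz":0,"wx":0,"wy":0,"wz":0}]'
python3 go.py .6005 .161 .145 133.5
```

```text
clock: 10.13
eef_pos: [0.6008, 0.1616, 0.1509]
tool_rot: [-0.657, 0.657, 0.262, -0.262]
contact_force: [0.4, -0.1, -4.6]
finger_gap: 0.0255
t 10.13 pos [0.6008 0.1616 0.1509] F [ 0.4 -0.1 -4.6] gap 0.0255 q6 -1.39
tool x [0.725 0.689 0.   ] y [ 2.e-04 -1.e-04 -1.e+00] z [-0.689  0.725 -0.   ] yaw 133.56
shift cm [-0.06  0.59 -0.02]
turn 133.5 [0.01 0.06 0.01] shift after turn [-0.06  0.59 -0.02]
```

```bash
python3 -m handwheel '[{"tx":-0.06,"ty":0.2,"tz":-0.02,"wx":0,"wy":0,"wz":0},{"tx":0,"ty":0.2,"tz":0,"wx":0,"wy":0,"wz":0},{"tx":0,"ty":0.2,"tz":0,"wx":0,"wy":0,"wz":0},{"tx":0,"ty":0,"tz":0,"wx":0,"wy":0,"wz":0},{"tx":0,"ty":0,"tz":0,"wx":0,"wy":0,"wz":0},{"tx":0,"ty":0,"tz":0,"wx":0,"wy":0,"wz":0}]'
python3 -c "
from workcell import manip;print(manip.get_state()['moment'])"
python3 go.py .6005 .161 .145 133.5
```

```text
clock: 10.63
eef_pos: [0.6004, 0.161, 0.1448]
tool_rot: [-0.657, 0.657, 0.262, -0.262]
contact_force: [-1.6, 0.2, -3.9]
finger_gap: 0.0252
[-0.01772551 -0.00747577 -0.05483305]
t 10.63 pos [0.6004 0.161  0.1448] F [-1.6  0.2 -3.9] gap 0.0252 q6 -1.39
tool x [ 0.725  0.689 -0.   ] y [ 0.e+00 -2.e-04 -1.e+00] z [-0.689  0.725 -0.   ] yaw 133.56
shift cm [ 0.01 -0.02 -0.  ]
turn 133.5 [ 0.01  0.06 -0.01] shift after turn [ 0.01 -0.02 -0.  ]
```

```bash
python3 -m handwheel '[{"tx":0,"ty":0.15,"tz":0,"wx":0,"wy":0,"wz":0},{"tx":0,"ty":0.15,"tz":0,"wx":0,"wy":0,"wz":0},{"tx":0,"ty":0,"tz":0,"wx":0,"wy":0,"wz":0},{"tx":0,"ty":0,"tz":0,"wx":0,"wy":0,"wz":0},{"tx":0,"ty":0,"tz":0,"wx":0,"wy":0,"wz":0}]'; python3 -c "
from workcell import manip;print(manip.get_state()['moment'])"
python3 -m handwheel '[{"tx":0,"ty":0,"tz":0,"wx":0,"wy":0,"wz":0}]'
```

```text
clock: 11.05
eef_pos: [0.6004, 0.161, 0.1418]
tool_rot: [-0.657, 0.657, 0.262, -0.262]
contact_force: [0.3, -0.3, -4.2]
finger_gap: 0.0253
[-0.02812361  0.00573036  0.07170168]
clock: 11.13
eef_pos: [0.6004, 0.161, 0.1419]
tool_rot: [-0.657, 0.657, 0.262, -0.262]
contact_force: [-0.1, -0.2, -4.4]
finger_gap: 0.0252
```

```bash
python3 - <<'E'
from workcell import optics
import cv2
from geo import *
p=optics.grab_frame("side"); u,v=proj(p,[[.6,.16,.07]])[0].astype(int)
cv2.imwrite("pics/in.png",cv2.resize(p["frame"][v-20:v+20,u-20:u+20],(480,480),interpolation=cv2.INTER_CUBIC))
E
```

View pics/in.png

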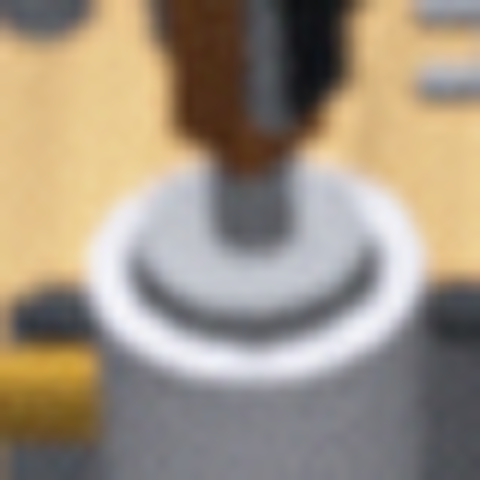

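The foot is inside the rim with no side force; the image puts it about 1 mm toward +x ((253,230) against the rim centre (259,270)). I'll trim that and lower in small steps.

```bash
python3 -m handwheel '[{"tx":-0.05,"ty":0.1,"tz":0.05,"wx":0,"wy":0,"wz":0},{"tx":0,"ty":0.1,"tz":0,"wx":0,"wy":0,"wz":0},{"tx":0,"ty":0,"tz":0,"wx":0,"wy":0,"wz":0},{"tx":0,"ty":0,"tz":0,"wx":0,"wy":0,"wz":0}]'
python3 -m handwheel '[{"tx":0,"ty":0.1,"tz":0,"wx":0,"wy":0,"wz":0},{"tx":0,"ty":0.1,"tz":0,"wx":0,"wy":0,"wz":0},{"tx":0,"ty":0,"tz":0,"wx":0,"wy":0,"wz":0}]'
python3 -m handwheel '[{"tx":0,"ty":0.1,"tz":0,"wx":0,"wy":0,"wz":0},{"tx":0,"ty":0.1,"tz":0,"wx":0,"wy":0,"wz":0},{"tx":0,"ty":0,"tz":0,"wx":0,"wy":0,"wz":0}]'
```

```text
clock: 11.52
eef_pos: [0.5996, 0.161, 0.1397]
tool_rot: [-0.657, 0.657, 0.262, -0.262]
contact_force: [0.0, -0.1, -4.8]
finger_gap: 0.025
clock: 11.77
eef_pos: [0.5996, 0.161, 0.1375]
tool_rot: [-0.657, 0.657, 0.262, -0.263]
contact_force: [-0.7, 0.0, -4.2]
finger_gap: 0.0251
clock: 12.02
eef_pos: [0.5996, 0.161, 0.1355]
tool_rot: [-0.657, 0.657, 0.262, -0.263]
contact_force: [0.0, -0.2, -3.6]
finger_gap: 0.0254
```

```bash
python3 -m handwheel '[{"tx":0,"ty":0.1,"tz":0,"wx":0,"wy":0,"wz":0},{"tx":0,"ty":0.1,"tz":0,"wx":0,"wy":0,"wz":0},{"tx":0,"ty":0,"tz":0,"wx":0,"wy":0,"wz":0}]'
python3 -m handwheel '[{"tx":0,"ty":0.1,"tz":0,"wx":0,"wy":0,"wz":0},{"tx":0,"ty":0.1,"tz":0,"wx":0,"wy":0,"wz":0},{"tx":0,"ty":0,"tz":0,"wx":0,"wy":0,"wz":0}]'
python3 -m handwheel '[{"tx":0,"ty":0.1,"tz":0,"wx":0,"wy":0,"wz":0},{"tx":0,"ty":0.1,"tz":0,"wx":0,"wy":0,"wz":0},{"tx":0,"ty":0,"tz":0,"wx":0,"wy":0,"wz":0}]'
```

```text
clock: 12.27
eef_pos: [0.5996, 0.161, 0.1335]
tool_rot: [-0.657, 0.657, 0.262, -0.263]
contact_force: [-0.2, -0.2, -4.0]
finger_gap: 0.0255
clock: 12.52
eef_pos: [0.5996, 0.161, 0.1315]
tool_rot: [-0.657, 0.657, 0.262, -0.263]
contact_force: [-1.4, -0.5, -4.0]
finger_gap: 0.025
clock: 12.77
eef_pos: [0.5996, 0.161, 0.1295]
tool_rot: [0.657, -0.657, -0.262, 0.263]
contact_force: [0.6, -1.2, -5.2]
finger_gap: 0.0253
```

```bash
python3 -m handwheel '[{"tx":0,"ty":0.1,"tz":0,"wx":0,"wy":0,"wz":0},{"tx":0,"ty":0.1,"tz":0,"wx":0,"wy":0,"wz":0},{"tx":0,"ty":0,"tz":0,"wx":0,"wy":0,"wz":0}]'
python3 -m handwheel '[{"tx":0,"ty":0.1,"tz":0,"wx":0,"wy":0,"wz":0},{"tx":0,"ty":0.1,"tz":0,"wx":0,"wy":0,"wz":0},{"tx":0,"ty":0,"tz":0,"wx":0,"wy":0,"wz":0}]'
python3 -m handwheel '[{"tx":0,"ty":0.1,"tz":0,"wx":0,"wy":0,"wz":0},{"tx":0,"ty":0.1,"tz":0,"wx":0,"wy":0,"wz":0},{"tx":0,"ty":0,"tz":0,"wx":0,"wy":0,"wz":0}]'
```

```text
clock: 13.02
eef_pos: [0.5996, 0.161, 0.1275]
tool_rot: [-0.657, 0.657, 0.262, -0.263]
contact_force: [-0.3, -0.4, -4.5]
finger_gap: 0.0253
clock: 13.27
eef_pos: [0.5996, 0.161, 0.1255]
tool_rot: [0.657, -0.657, -0.262, 0.263]
contact_force: [0.2, -0.1, -4.3]
finger_gap: 0.0251
clock: 13.52
eef_pos: [0.5997, 0.161, 0.1237]
tool_rot: [-0.657, 0.657, 0.262, -0.262]
contact_force: [-0.4, -0.2, -4.7]
finger_gap: 0.0252
```

```bash
for i in 1; do python3 -m handwheel '[{"tx":0,"ty":0.1,"tz":0,"wx":0,"wy":0,"wz":0},{"tx":0,"ty":0,"tz":0,"wx":0,"wy":0,"wz":0}]'; done
python3 -m handwheel '[{"tx":0,"ty":0.1,"tz":0,"wx":0,"wy":0,"wz":0},{"tx":0,"ty":0,"tz":0,"wx":0,"wy":0,"wz":0}]'
python3 -m handwheel '[{"tx":0,"ty":0.1,"tz":0,"wx":0,"wy":0,"wz":0},{"tx":0,"ty":0,"tz":0,"wx":0,"wy":0,"wz":0}]'
```

```text
clock: 13.68
eef_pos: [0.5997, 0.1611, 0.1229]
tool_rot: [-0.657, 0.657, 0.262, -0.262]
contact_force: [-0.7, 0.1, -3.1]
finger_gap: 0.0254
clock: 13.85
eef_pos: [0.5998, 0.1611, 0.1222]
tool_rot: [-0.657, 0.657, 0.263, -0.262]
contact_force: [-1.9, 0.7, -1.1]
finger_gap: 0.0254
clock: 14.02
eef_pos: [0.5998, 0.1611, 0.1214]
tool_rot: [-0.657, 0.657, 0.263, -0.262]
contact_force: [-2.6, 0.8, 1.2]
finger_gap: 0.0259
```

```bash
python3 -m handwheel '[{"tx":0,"ty":0.1,"tz":0,"wx":0,"wy":0,"wz":0},{"tx":0,"ty":0,"tz":0,"wx":0,"wy":0,"wz":0}]'
python3 -m handwheel '[{"tx":0,"ty":0.1,"tz":0,"wx":0,"wy":0,"wz":0},{"tx":0,"ty":0,"tz":0,"wx":0,"wy":0,"wz":0}]'
python3 -c "
from workcell import manip;print(manip.get_state()['moment'])"
python3 go.py .5997 .161 .12 133.5
```

```text
clock: 14.18
eef_pos: [0.5998, 0.1611, 0.1201]
tool_rot: [-0.657, 0.657, 0.263, -0.262]
contact_force: [-1.5, 0.4, 1.3]
finger_gap: 0.0252
clock: 14.35
eef_pos: [0.5998, 0.1611, 0.1189]
tool_rot: [-0.657, 0.657, 0.263, -0.262]
contact_force: [-1.5, 0.2, 1.6]
finger_gap: 0.0249
[0.36019806 0.7150064  0.05027345]
t 14.35 pos [0.5998 0.1611 0.1189] F [-1.5  0.2  1.6] gap 0.0249 q6 -1.39
tool x [0.725 0.689 0.   ] y [ 4.e-04  1.e-04 -1.e+00] z [-0.689  0.725 -0.   ] yaw 133.56
shift cm [-0.02 -0.11  0.  ]
turn 133.5 [0.01 0.06 0.02] shift after turn [-0.02 -0.11  0.  ]
```

```bash
cat > s.py <<'E'
from workcell import manip; import numpy as np
from go import rot
s=manip.get_state(); r=rot(s).inv(); print("  M tool",r.apply(s["moment"]).round(2),"F tool",r.apply(s["contact_force"]).round(1))
E
M='[{"tx":0,"ty":0.1,"tz":0,"wx":0,"wy":0,"wz":0},{"tx":0,"ty":0,"tz":0,"wx":0,"wy":0,"wz":0}]'
python3 -m handwheel '[{"tx":0,"ty":0.1,"tz":0,"wx":0,"wy":0,"wz":0},{"tx":0,"ty":0,"tz":0,"wx":0,"wy":0,"wz":0}]'; python3 s.py
python3 -m handwheel '[{"tx":0,"ty":0.1,"tz":0,"wx":0,"wy":0,"wz":0},{"tx":0,"ty":0,"tz":0,"wx":0,"wy":0,"wz":0}]'; python3 s.py
```

```text
clock: 14.52
eef_pos: [0.5998, 0.1611, 0.1177]
tool_rot: [-0.657, 0.657, 0.262, -0.262]
contact_force: [-1.4, 1.3, 1.7]
finger_gap: 0.0254
  M tool [ 0.74 -0.08  0.19] F tool [-0.1 -1.7  1.9]
clock: 14.68
eef_pos: [0.5998, 0.1611, 0.1167]
tool_rot: [-0.657, 0.657, 0.263, -0.262]
contact_force: [-1.9, 1.7, 1.4]
finger_gap: 0.0249
  M tool [0.7  0.   0.14] F tool [-0.1 -1.4  2.5]
```

```bash
python3 -m handwheel '[{"tx":0,"ty":0.06,"tz":0.04,"wx":0,"wy":0,"wz":0},{"tx":0,"ty":0,"tz":0,"wx":0,"wy":0,"wz":0}]'; python3 s.py
python3 -m handwheel '[{"tx":0,"ty":0.06,"tz":0,"wx":0,"wy":0,"wz":0},{"tx":0,"ty":0,"tz":0,"wx":0,"wy":0,"wz":0}]'; python3 s.py
python3 -m handwheel '[{"tx":0,"ty":0.06,"tz":0,"wx":0,"wy":0,"wz":0},{"tx":0,"ty":0,"tz":0,"wx":0,"wy":0,"wz":0}]'; python3 s.py
```

```text
clock: 14.85
eef_pos: [0.5997, 0.1612, 0.1163]
tool_rot: [-0.656, 0.657, 0.263, -0.262]
contact_force: [-0.1, -0.1, 2.0]
finger_gap: 0.0252
  M tool [ 0.06 -0.02  0.08] F tool [-0.1 -2.  -0. ]
clock: 15.02
eef_pos: [0.5997, 0.1612, 0.1157]
tool_rot: [-0.656, 0.657, 0.263, -0.262]
contact_force: [0.0, 0.8, 1.8]
finger_gap: 0.0255
  M tool [-0.03  0.    0.06] F tool [ 0.6 -1.8  0.6]
clock: 15.18
eef_pos: [0.5997, 0.1612, 0.1151]
tool_rot: [-0.657, 0.657, 0.263, -0.262]
contact_force: [0.7, -1.3, 2.1]
finger_gap: 0.0253
  M tool [-0.29 -0.02 -0.04] F tool [-0.4 -2.1 -1.4]
```

```bash
python3 -m handwheel '[{"tx":0,"ty":0.06,"tz":-0.01,"wx":0,"wy":0,"wz":0},{"tx":0,"ty":0,"tz":0,"wx":0,"wy":0,"wz":0}]'; python3 s.py
python3 -m handwheel '[{"tx":0,"ty":0.06,"tz":0,"wx":0,"wy":0,"wz":0},{"tx":0,"ty":0,"tz":0,"wx":0,"wy":0,"wz":0}]'; python3 s.py
python3 -m handwheel '[{"tx":0,"ty":0.06,"tz":0,"wx":0,"wy":0,"wz":0},{"tx":0,"ty":0,"tz":0,"wx":0,"wy":0,"wz":0}]'; python3 s.py
```

```text
clock: 15.35
eef_pos: [0.5997, 0.1612, 0.1144]
tool_rot: [-0.657, 0.657, 0.262, -0.262]
contact_force: [0.6, -0.4, 1.3]
finger_gap: 0.0252
  M tool [-0.35 -0.03 -0.12] F tool [ 0.2 -1.3 -0.7]
clock: 15.52
eef_pos: [0.5996, 0.1612, 0.1138]
tool_rot: [-0.657, 0.657, 0.262, -0.262]
contact_force: [0.9, -1.3, 1.9]
finger_gap: 0.0252
  M tool [-0.42 -0.03 -0.12] F tool [-0.2 -1.9 -1.5]
clock: 15.68
eef_pos: [0.5996, 0.1612, 0.1132]
tool_rot: [-0.657, 0.657, 0.262, -0.262]
contact_force: [0.9, -1.6, 1.7]
finger_gap: 0.0257
  M tool [-0.57 -0.01 -0.24] F tool [-0.4 -1.7 -1.8]
```

```bash
python3 -m handwheel '[{"tx":-0.005,"ty":0.06,"tz":-0.03,"wx":0,"wy":0,"wz":0},{"tx":0,"ty":0,"tz":0,"wx":0,"wy":0,"wz":0}]'; python3 s.py
python3 -m handwheel '[{"tx":0,"ty":0.06,"tz":0,"wx":0,"wy":0,"wz":0},{"tx":0,"ty":0,"tz":0,"wx":0,"wy":0,"wz":0}]'; python3 s.py
python3 go.py .5997 .161 .1122 133.5
```

```text
clock: 15.85
eef_pos: [0.5997, 0.1611, 0.1125]
tool_rot: [0.657, -0.657, -0.262, 0.262]
contact_force: [-0.1, 0.2, 2.2]
finger_gap: 0.0253
  M tool [-0.19  0.01 -0.33] F tool [ 0.1 -2.2  0.2]
clock: 16.02
eef_pos: [0.5997, 0.1612, 0.1119]
tool_rot: [0.657, -0.657, -0.262, 0.262]
contact_force: [1.3, 1.0, 1.6]
finger_gap: 0.0253
  M tool [-0.15 -0.04 -0.33] F tool [ 1.7 -1.6 -0.2]
t 16.02 pos [0.5997 0.1612 0.1119] F [1.3 1.  1.6] gap 0.0253 q6 -1.39
tool x [0.725 0.689 0.   ] y [ 1.e-04  1.e-04 -1.e+00] z [-0.689  0.725  0.   ] yaw 133.57
shift cm [-0.01 -0.03 -0.01]
turn 133.5 [-0.    0.07  0.01] shift after turn [-0.01 -0.03 -0.01]
```

```bash
python3 -m handwheel '[{"tx":0,"ty":0.05,"tz":0,"wx":0,"wy":0,"wz":0},{"tx":0,"ty":0,"tz":0,"wx":0,"wy":0,"wz":0}]'; python3 s.py
python3 -m handwheel '[{"tx":0,"ty":0.05,"tz":0,"wx":0,"wy":0,"wz":0},{"tx":0,"ty":0,"tz":0,"wx":0,"wy":0,"wz":0}]'; python3 s.py
python3 -m handwheel '[{"tx":0,"ty":0.05,"tz":0,"wx":0,"wy":0,"wz":0},{"tx":0,"ty":0,"tz":0,"wx":0,"wy":0,"wz":0}]'; python3 s.py
```

```text
clock: 16.18
eef_pos: [0.5996, 0.1611, 0.1114]
tool_rot: [0.657, -0.657, -0.262, 0.262]
contact_force: [-0.1, 0.6, 1.0]
finger_gap: 0.0255
  M tool [-0.05 -0.03 -0.38] F tool [ 0.4 -1.   0.5]
clock: 16.35
eef_pos: [0.5997, 0.1611, 0.111]
tool_rot: [0.657, -0.657, -0.262, 0.262]
contact_force: [0.7, -0.1, 1.8]
finger_gap: 0.0253
  M tool [-0.05 -0.06 -0.36] F tool [ 0.5 -1.8 -0.6]
clock: 16.52
eef_pos: [0.5997, 0.1611, 0.1105]
tool_rot: [0.657, -0.657, -0.262, 0.262]
contact_force: [0.8, 0.7, 2.7]
finger_gap: 0.0251
  M tool [ 0.12 -0.02 -0.47] F tool [ 1.1 -2.7 -0. ]
```

```bash
python3 -m handwheel '[{"tx":0.02,"ty":0.04,"tz":0,"wx":0,"wy":0,"wz":0},{"tx":0,"ty":0,"tz":0,"wx":0,"wy":0,"wz":0}]'; python3 s.py
python3 -m handwheel '[{"tx":0,"ty":0.03,"tz":0,"wx":0,"wy":0,"wz":0},{"tx":0,"ty":0,"tz":0,"wx":0,"wy":0,"wz":0}]'; python3 s.py
python3 -m handwheel '[{"tx":0,"ty":0.03,"tz":0,"wx":0,"wy":0,"wz":0},{"tx":0,"ty":0,"tz":0,"wx":0,"wy":0,"wz":0}]'; python3 s.py
```

```text
clock: 16.68
eef_pos: [0.5998, 0.1611, 0.1104]
tool_rot: [-0.657, 0.657, 0.262, -0.262]
contact_force: [0.1, 0.6, 4.8]
finger_gap: 0.0256
  M tool [ 0.32  0.03 -0.01] F tool [ 0.4 -4.8  0.4]
clock: 16.85
eef_pos: [0.5998, 0.1611, 0.1103]
tool_rot: [-0.657, 0.657, 0.262, -0.262]
contact_force: [-1.3, 0.8, 5.6]
finger_gap: 0.0252
  M tool [ 0.53 -0.03  0.18] F tool [-0.3 -5.6  1.5]
clock: 17.02
eef_pos: [0.5998, 0.1611, 0.1103]
tool_rot: [-0.657, 0.657, 0.263, -0.262]
contact_force: [-1.8, 0.1, 5.4]
finger_gap: 0.0253
  M tool [0.69 0.04 0.38] F tool [-1.2 -5.4  1.3]
```

Bottomed out: z stays at 0.1103 while the force rises. Now I load it up to about 17.5 N net, which is Fz ≈ 13.2 on top of the −4.3 N tool weight.

```bash
python3 -m handwheel '[{"tx":0,"ty":0.05,"tz":0.01,"wx":0,"wy":0,"wz":0},{"tx":0,"ty":0,"tz":0,"wx":0,"wy":0,"wz":0}]'; python3 s.py
python3 -m handwheel '[{"tx":-0.01,"ty":0.03,"tz":0,"wx":0,"wy":0,"wz":0},{"tx":0,"ty":0,"tz":0,"wx":0,"wy":0,"wz":0}]'; python3 s.py
```

```text
clock: 17.18
eef_pos: [0.5998, 0.1612, 0.1102]
tool_rot: [-0.656, 0.657, 0.263, -0.262]
contact_force: [-3.3, 0.7, 8.0]
finger_gap: 0.0254
  M tool [ 0.75 -0.01  0.55] F tool [-1.9 -8.   2.8]
clock: 17.35
eef_pos: [0.5998, 0.1612, 0.1102]
tool_rot: [-0.656, 0.657, 0.263, -0.262]
contact_force: [-2.0, 0.6, 7.9]
finger_gap: 0.0255
  M tool [ 0.92 -0.02  0.62] F tool [-1.  -7.9  1.8]
```

```bash
python3 -m handwheel '[{"tx":-0.02,"ty":0.05,"tz":0.03,"wx":0,"wy":0,"wz":0},{"tx":0,"ty":0,"tz":0,"wx":0,"wy":0,"wz":0}]'; python3 s.py
python3 -m handwheel '[{"tx":0,"ty":0.03,"tz":0.01,"wx":0,"wy":0,"wz":0},{"tx":0,"ty":0,"tz":0,"wx":0,"wy":0,"wz":0}]'; python3 s.py; python3 go.py .5998 .1611 .11 133.5
```

```text
clock: 17.52
eef_pos: [0.5997, 0.1612, 0.1101]
tool_rot: [-0.656, 0.657, 0.263, -0.262]
contact_force: [-2.2, -0.0, 10.5]
finger_gap: 0.025
  M tool [ 0.73 -0.01  0.64] F tool [ -1.6 -10.5   1.5]
clock: 17.68
eef_pos: [0.5997, 0.1612, 0.11]
tool_rot: [-0.656, 0.657, 0.263, -0.262]
contact_force: [-2.9, 0.3, 10.6]
finger_gap: 0.0254
  M tool [ 0.81 -0.02  0.75] F tool [ -1.8 -10.6   2.2]
t 17.68 pos [0.5997 0.1612 0.11  ] F [-2.9  0.3 10.6] gap 0.0254 q6 -1.4
tool x [0.724 0.689 0.001] y [ 2.1e-03 -1.0e-04 -1.0e+00] z [-0.689  0.724 -0.002] yaw 133.58
shift cm [-0.    0.   -0.01]
turn 133.5 [0.09 0.08 0.08] shift after turn [-0.    0.   -0.01]
```

```bash
python3 -m handwheel '[{"tx":-0.01,"ty":0.05,"tz":0.01,"wx":0,"wy":0,"wz":0},{"tx":0,"ty":0,"tz":0,"wx":0,"wy":0,"wz":0},{"tx":0,"ty":0,"tz":0,"wx":0,"wy":0,"wz":0}]'; python3 s.py
python3 -m handwheel '[{"tx":0,"ty":0,"tz":0,"wx":0,"wy":0,"wz":0}]'
```

```text
clock: 17.93
eef_pos: [0.5997, 0.1612, 0.11]
tool_rot: [-0.656, 0.657, 0.263, -0.262]
contact_force: [-2.6, -0.2, 12.5]
finger_gap: 0.0253
  M tool [ 0.92 -0.    0.9 ] F tool [ -2.  -12.5   1.7]
clock: 18.02
eef_pos: [0.5997, 0.1612, 0.1099]
tool_rot: [-0.656, 0.657, 0.263, -0.262]
contact_force: [-2.6, 0.8, 11.9]
finger_gap: 0.0254
```

```bash
python3 -m handwheel '[{"tx":0,"ty":0.02,"tz":0,"wx":0,"wy":0,"wz":0},{"tx":0,"ty":0,"tz":0,"wx":0,"wy":0,"wz":0},{"tx":0,"ty":0,"tz":0,"wx":0,"wy":0,"wz":0},{"tx":0,"ty":0,"tz":0,"wx":0,"wy":0,"wz":0},{"tx":0,"ty":0,"tz":0,"wx":0,"wy":0,"wz":0}]'
python3 -m handwheel '[{"tx":0,"ty":0,"tz":0,"wx":0,"wy":0,"wz":0},{"tx":0,"ty":0,"tz":0,"wx":0,"wy":0,"wz":0},{"tx":0,"ty":0,"tz":0,"wx":0,"wy":0,"wz":0},{"tx":0,"ty":0,"tz":0,"wx":0,"wy":0,"wz":0},{"tx":0,"ty":0,"tz":0,"wx":0,"wy":0,"wz":0}]'; python3 s.py
python3 -m handwheel '[{"tx":0,"ty":0,"tz":0,"wx":0,"wy":0,"wz":0},{"tx":0,"ty":0,"tz":0,"wx":0,"wy":0,"wz":0},{"tx":0,"ty":0,"tz":0,"wx":0,"wy":0,"wz":0},{"tx":0,"ty":0,"tz":0,"wx":0,"wy":0,"wz":0},{"tx":0,"ty":0,"tz":0,"wx":0,"wy":0,"wz":0}]'; python3 s.py
python3 -m handwheel '[{"tx":0,"ty":0,"tz":0,"wx":0,"wy":0,"wz":0},{"tx":0,"ty":0,"tz":0,"wx":0,"wy":0,"wz":0},{"tx":0,"ty":0,"tz":0,"wx":0,"wy":0,"wz":0},{"tx":0,"ty":0,"tz":0,"wx":0,"wy":0,"wz":0},{"tx":0,"ty":0,"tz":0,"wx":0,"wy":0,"wz":0}]'; python3 s.py; python3 go.py .5998 .1611 .11 133.5
```

```text
clock: 18.43
eef_pos: [0.5997, 0.1612, 0.11]
tool_rot: [-0.656, 0.657, 0.263, -0.262]
contact_force: [-3.7, -0.0, 12.9]
finger_gap: 0.0253
clock: 18.85
eef_pos: [0.5997, 0.1612, 0.11]
tool_rot: [-0.656, 0.657, 0.263, -0.262]
contact_force: [-2.9, -0.6, 13.3]
finger_gap: 0.0251
  M tool [ 0.99 -0.03  1.01] F tool [ -2.4 -13.3   1.5]
clock: 19.27
eef_pos: [0.5997, 0.1612, 0.1099]
tool_rot: [-0.656, 0.657, 0.263, -0.262]
contact_force: [-3.4, 0.2, 12.7]
finger_gap: 0.0254
  M tool [ 0.96 -0.09  1.03] F tool [ -2.3 -12.7   2.5]
clock: 19.68
eef_pos: [0.5997, 0.1612, 0.1099]
tool_rot: [-0.656, 0.657, 0.263, -0.262]
contact_force: [-3.6, 0.5, 12.3]
finger_gap: 0.025
  M tool [ 0.97 -0.02  1.03] F tool [ -2.3 -12.4   2.9]
t 19.68 pos [0.5997 0.1612 0.1099] F [-3.6  0.5 12.3] gap 0.025 q6 -1.4
tool x [0.724 0.689 0.002] y [ 0.0027 -0.     -1.    ] z [-0.689  0.724 -0.002] yaw 133.58
shift cm [-0.   -0.01 -0.01]
turn 133.5 [0.11 0.08 0.11] shift after turn [-0.   -0.01 -0.01]
```

Held about 17 N net for over 1.6 s. Lifting straight out now.

```bash
python3 -m handwheel '[{"tx":0,"ty":-0.15,"tz":0,"wx":0,"wy":0,"wz":0},{"tx":0,"ty":-0.15,"tz":0,"wx":0,"wy":0,"wz":0},{"tx":0,"ty":-0.3,"tz":0,"wx":0,"wy":0,"wz":0},{"tx":0,"ty":0,"tz":0,"wx":0,"wy":0,"wz":0},{"tx":0,"ty":0,"tz":0,"wx":0,"wy":0,"wz":0}]'; python3 go.py .5997 .1611 .116 133.5; python3 s.py
python3 -m handwheel '[{"tx":0,"ty":-0.5,"tz":0,"wx":0,"wy":0,"wz":0},{"tx":0,"ty":-1,"tz":0,"wx":0,"wy":0,"wz":0},{"tx":0,"ty":-1,"tz":0,"wx":0,"wy":0,"wz":0},{"tx":0,"ty":-1.5,"tz":0,"wx":0,"wy":0,"wz":0},{"tx":0,"ty":-2,"tz":0,"wx":0,"wy":0,"wz":0},{"tx":0,"ty":-2,"tz":0,"wx":0,"wy":0,"wz":0},{"tx":0,"ty":-1.5,"tz":0,"wx":0,"wy":0,"wz":0},{"tx":0,"ty":0,"tz":0,"wx":0,"wy":0,"wz":0},{"tx":0,"ty":0,"tz":0,"wx":0,"wy":0,"wz":0}]'
python3 go.py .5881 -.1684 .205 133.5
```

```text
clock: 20.1
eef_pos: [0.5985, 0.1611, 0.1117]
tool_rot: [0.657, -0.657, -0.261, 0.263]
contact_force: [1.9, 1.1, -4.0]
finger_gap: 0.0254
t 20.10 pos [0.5985 0.1611 0.1117] F [ 1.9  1.1 -4. ] gap 0.0254 q6 -1.4
tool x [ 0.725  0.689 -0.002] y [-2.4e-03 -7.0e-04 -1.0e+00] z [-0.689  0.725  0.001] yaw 133.55
shift cm [ 0.09 -0.43 -0.09]
turn 133.5 [-0.06  0.05 -0.13] shift after turn [ 0.09 -0.43 -0.09]
  M tool [-0.26 -0.03 -0.36] F tool [ 2.1  4.  -0.5]
clock: 20.85
eef_pos: [0.5991, 0.1615, 0.2096]
tool_rot: [0.657, -0.656, -0.263, 0.262]
contact_force: [0.1, -0.7, -4.8]
finger_gap: 0.0252
t 20.85 pos [0.5991 0.1615 0.2096] F [ 0.1 -0.7 -4.8] gap 0.0252 q6 -1.4
tool x [0.725 0.689 0.002] y [ 0.0013  0.0013 -1.    ] z [-0.689  0.725 -0.   ] yaw 133.57
shift cm [-23.54   0.42 -23.15]
turn 133.5 [0.   0.07 0.11] shift after turn [-23.51   0.46 -23.18]
```

```bash
python3 -m handwheel '[{"tx":-1.3,"ty":0,"tz":-1.28,"wx":0,"wy":0,"wz":0},{"tx":-2.6,"ty":0,"tz":-2.56,"wx":0,"wy":0,"wz":0},{"tx":-2.6,"ty":0,"tz":-2.56,"wx":0,"wy":0,"wz":0},{"tx":-2.6,"ty":0,"tz":-2.56,"wx":0,"wy":0,"wz":0},{"tx":-2.6,"ty":0,"tz":-2.56,"wx":0,"wy":0,"wz":0},{"tx":-2.6,"ty":0,"tz":-2.56,"wx":0,"wy":0,"wz":0},{"tx":-2.6,"ty":0,"tz":-2.56,"wx":0,"wy":0,"wz":0},{"tx":-2.6,"ty":0,"tz":-2.56,"wx":0,"wy":0,"wz":0},{"tx":-2.6,"ty":0,"tz":-2.56,"wx":0,"wy":0,"wz":0},{"tx":-1.44,"ty":0,"tz":-1.42,"wx":0,"wy":0,"wz":0}]'
python3 -m handwheel '[{"tx":0,"ty":0,"tz":0,"wx":0,"wy":0,"wz":0},{"tx":0,"ty":0,"tz":0,"wx":0,"wy":0,"wz":0},{"tx":0,"ty":0,"tz":0,"wx":0,"wy":0,"wz":0},{"tx":0,"ty":0,"tz":0,"wx":0,"wy":0,"wz":0},{"tx":0,"ty":0,"tz":0,"wx":0,"wy":0,"wz":0},{"tx":0,"ty":0,"tz":0,"wx":0,"wy":0,"wz":0}]'
python3 go.py .5881 -.1684 .205 133.5
python3 - <<'E'
from workcell import optics
import cv2
from geo import *
o=[]
for n,z in(("top",.05),("side",.06)):
    p=optics.grab_frame(n)
    for q in ((.6,.16,z),):
        u,v=proj(p,[q])[0].astype(int); o.append(cv2.resize(p["frame"][v-16:v+16,u-16:u+16],(380,380),interpolation=cv2.INTER_CUBIC))
cv2.imwrite("pics/plate.png",np.hstack(o))
E
```

```text
clock: 21.68
eef_pos: [0.5867, -0.1721, 0.2065]
tool_rot: [0.657, -0.657, -0.26, 0.263]
contact_force: [0.5, 1.4, -3.7]
finger_gap: 0.025
clock: 22.18
eef_pos: [0.5883, -0.168, 0.2082]
tool_rot: [0.656, -0.656, -0.263, 0.263]
contact_force: [-0.1, -0.9, -3.9]
finger_gap: 0.0253
t 22.18 pos [ 0.5883 -0.168   0.2082] F [-0.1 -0.9 -3.9] gap 0.0253 q6 -0.86
tool x [ 0.724  0.69  -0.   ] y [-1.e-04  0.e+00 -1.e+00] z [-0.69   0.724  0.   ] yaw 133.64
shift cm [-0.05  0.32 -0.01]
turn 133.5 [-0.01  0.14 -0.  ] shift after turn [-0.05  0.32 -0.01]
```

View pics/plate.png

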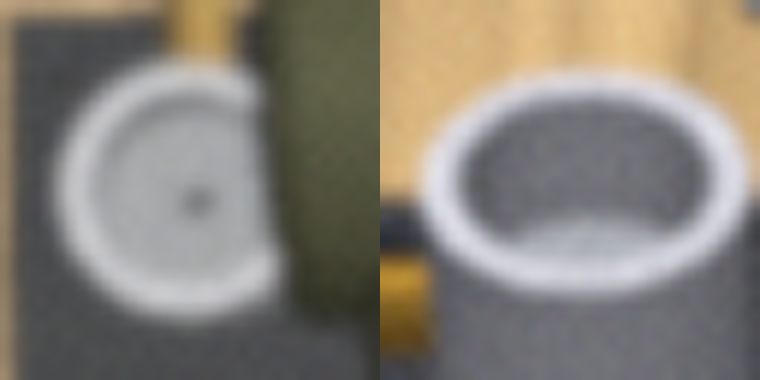

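The plate now sits deep in the cup: its far edge in the side view is symmetric at about (585,225), and the top view shows an even disc centred near (195,200). Next I put the tool back.

```bash
python3 -m handwheel '[{"tx":-0.05,"ty":1,"tz":0,"wx":0,"wy":0,"wz":0},{"tx":0,"ty":2,"tz":0,"wx":0,"wy":0,"wz":0},{"tx":0,"ty":3,"tz":0,"wx":0,"wy":0,"wz":0},{"tx":0,"ty":2.5,"tz":0,"wx":0,"wy":0,"wz":0},{"tx":0,"ty":1.5,"tz":0,"wx":0,"wy":0,"wz":0},{"tx":0,"ty":0.5,"tz":0,"wx":0,"wy":0,"wz":0},{"tx":0,"ty":0,"tz":0,"wx":0,"wy":0,"wz":0},{"tx":0,"ty":0,"tz":0,"wx":0,"wy":0,"wz":0},{"tx":0,"ty":0,"tz":0,"wx":0,"wy":0,"wz":0},{"tx":0,"ty":0,"tz":0,"wx":0,"wy":0,"wz":0}]'
python3 go.py .5881 -.1684 .0837 133.5; python3 s.py
```

```text
clock: 23.12
eef_pos: [0.5888, -0.1694, 0.1051]
tool_rot: [-0.656, 0.657, 0.263, -0.262]
contact_force: [-0.6, -0.4, -4.8]
finger_gap: 0.0252
t 23.12 pos [ 0.5888 -0.1694  0.1051] F [-0.6 -0.4 -4.8] gap 0.0252 q6 -0.86
tool x [0.725 0.689 0.002] y [ 2.9e-03 -4.0e-04 -1.0e+00] z [-0.689  0.725 -0.002] yaw 133.57
shift cm [0.01 2.14 0.12]
turn 133.5 [0.13 0.07 0.1 ] shift after turn [0.02 2.14 0.11]
  M tool [-0.05  0.05  0.06] F tool [-0.7  4.8  0.1]
```

```bash
python3 -m handwheel '[{"tx":0,"ty":0.5,"tz":0.06,"wx":0,"wy":0,"wz":0},{"tx":0,"ty":0.3,"tz":0,"wx":0,"wy":0,"wz":0},{"tx":0,"ty":0,"tz":0,"wx":0,"wy":0,"wz":0},{"tx":0,"ty":0,"tz":0,"wx":0,"wy":0,"wz":0},{"tx":0,"ty":0,"tz":0,"wx":0,"wy":0,"wz":0},{"tx":0,"ty":0,"tz":0,"wx":0,"wy":0,"wz":0}]'
python3 go.py .5881 -.1684 .0837 133.5; python3 s.py
```

```text
clock: 23.62
eef_pos: [0.5876, -0.1689, 0.0954]
tool_rot: [-0.657, 0.657, 0.262, -0.262]
contact_force: [0.2, 2.0, -3.0]
finger_gap: 0.0252
t 23.62 pos [ 0.5876 -0.1689  0.0954] F [ 0.2  2.  -3. ] gap 0.0252 q6 -0.86
tool x [ 0.725  0.689 -0.   ] y [ 2.e-04 -2.e-04 -1.e+00] z [-0.689  0.725 -0.   ] yaw 133.56
shift cm [0.07 1.17 0.  ]
turn 133.5 [ 0.02  0.06 -0.  ] shift after turn [ 0.07  1.17 -0.  ]
  M tool [ 0.04  0.03 -0.06] F tool [1.5 3.  1.3]
```

```bash
python3 -m handwheel '[{"tx":0.07,"ty":0.2,"tz":0,"wx":0,"wy":0,"wz":0},{"tx":0,"ty":0.2,"tz":0,"wx":0,"wy":0,"wz":0},{"tx":0,"ty":0.2,"tz":0,"wx":0,"wy":0,"wz":0},{"tx":0,"ty":0.2,"tz":0,"wx":0,"wy":0,"wz":0},{"tx":0,"ty":0,"tz":0,"wx":0,"wy":0,"wz":0},{"tx":0,"ty":0,"tz":0,"wx":0,"wy":0,"wz":0}]'
python3 -m handwheel '[{"tx":0,"ty":0.1,"tz":0,"wx":0,"wy":0,"wz":0},{"tx":0,"ty":0.1,"tz":0,"wx":0,"wy":0,"wz":0},{"tx":0,"ty":0.1,"tz":0,"wx":0,"wy":0,"wz":0},{"tx":0,"ty":0,"tz":0,"wx":0,"wy":0,"wz":0},{"tx":0,"ty":0,"tz":0,"wx":0,"wy":0,"wz":0}]'
python3 go.py .5881 -.1684 .0837 133.5; python3 s.py
```

```text
clock: 24.12
eef_pos: [0.5879, -0.1683, 0.087]
tool_rot: [0.657, -0.657, -0.262, 0.263]
contact_force: [0.5, 0.4, -4.5]
finger_gap: 0.0252
clock: 24.53
eef_pos: [0.588, -0.1683, 0.0841]
tool_rot: [-0.657, 0.657, 0.262, -0.262]
contact_force: [-0.9, -0.0, -3.9]
finger_gap: 0.0257
t 24.53 pos [ 0.588  -0.1683  0.0841] F [-0.9 -0.  -3.9] gap 0.0257 q6 -0.86
tool x [ 0.725  0.689 -0.   ] y [-2.e-04 -1.e-04 -1.e+00] z [-0.689  0.725  0.   ] yaw 133.56
shift cm [ 0.    0.04 -0.02]
turn 133.5 [-0.    0.06 -0.01] shift after turn [ 0.    0.04 -0.02]
  M tool [ 0.03  0.08 -0.01] F tool [-0.7  3.9  0.6]
```

```bash
python3 -m handwheel '[{"tx":0,"ty":0.05,"tz":0,"wx":0,"wy":0,"wz":0},{"tx":0,"ty":0,"tz":0,"wx":0,"wy":0,"wz":0},{"tx":0,"ty":0,"tz":0,"wx":0,"wy":0,"wz":0}]'
python3 -m handwheel '[{"tx":0,"ty":0.03,"tz":0,"wx":0,"wy":0,"wz":0},{"tx":0,"ty":0,"tz":0,"wx":0,"wy":0,"wz":0},{"tx":0,"ty":0,"tz":0,"wx":0,"wy":0,"wz":0}]'
```

```text
clock: 24.78
eef_pos: [0.588, -0.1683, 0.0838]
tool_rot: [-0.657, 0.657, 0.262, -0.262]
contact_force: [0.5, 0.3, -4.7]
finger_gap: 0.0252
clock: 25.03
eef_pos: [0.588, -0.1683, 0.0837]
tool_rot: [-0.657, 0.657, 0.262, -0.262]
contact_force: [-0.5, 0.9, -2.4]
finger_gap: 0.0256
```

Floor contact comes at z = 0.0837, the same height as at the grasp, so the tool did not slip in the grip. I'll seat it and release.

```bash
python3 -m handwheel '[{"tx":0,"ty":0.03,"tz":0,"wx":0,"wy":0,"wz":0},{"tx":0,"ty":0,"tz":0,"wx":0,"wy":0,"wz":0},{"tx":0,"ty":0,"tz":0,"wx":0,"wy":0,"wz":0}]'
python3 -m handwheel '[{"tx":0,"ty":0,"tz":0,"wx":0,"wy":0,"wz":0},{"tx":0,"ty":0,"tz":0,"wx":0,"wy":0,"wz":0},{"tx":0,"ty":0,"tz":0,"wx":0,"wy":0,"wz":0},{"tx":0,"ty":0,"tz":0,"wx":0,"wy":0,"wz":0},{"tx":0,"ty":0,"tz":0,"wx":0,"wy":0,"wz":0},{"tx":0,"ty":0,"tz":0,"wx":0,"wy":0,"wz":0},{"tx":0,"ty":0,"tz":0,"wx":0,"wy":0,"wz":0},{"tx":0,"ty":0,"tz":0,"wx":0,"wy":0,"wz":0},{"tx":0,"ty":0,"tz":0,"wx":0,"wy":0,"wz":0}]' 1
python3 -m handwheel '[{"tx":0,"ty":-1,"tz":0,"wx":0,"wy":0,"wz":0},{"tx":0,"ty":-2,"tz":0,"wx":0,"wy":0,"wz":0},{"tx":0,"ty":-3,"tz":0,"wx":0,"wy":0,"wz":0},{"tx":0,"ty":-3,"tz":0,"wx":0,"wy":0,"wz":0},{"tx":0,"ty":-3,"tz":0,"wx":0,"wy":0,"wz":0},{"tx":0,"ty":-3,"tz":0,"wx":0,"wy":0,"wz":0},{"tx":0,"ty":-1,"tz":0,"wx":0,"wy":0,"wz":0},{"tx":0,"ty":0,"tz":0,"wx":0,"wy":0,"wz":0},{"tx":0,"ty":0,"tz":0,"wx":0,"wy":0,"wz":0}]'
python3 go.py .35 .25 .25
```

```text
clock: 25.28
eef_pos: [0.5881, -0.1683, 0.0837]
tool_rot: [-0.656, 0.657, 0.263, -0.262]
contact_force: [-2.6, 2.0, 1.5]
finger_gap: 0.0254
clock: 26.03
eef_pos: [0.588, -0.1683, 0.0831]
tool_rot: [-0.657, 0.657, 0.262, -0.262]
contact_force: [-0.7, 0.1, -0.4]
finger_gap: 0.0851
clock: 26.78
eef_pos: [0.5882, -0.1682, 0.244]
tool_rot: [-0.657, 0.657, 0.263, -0.262]
contact_force: [1.0, 0.4, -1.2]
finger_gap: 0.0854
t 26.78 pos [ 0.5882 -0.1682  0.244 ] F [ 1.   0.4 -1.2] gap 0.0854 q6 -0.86
tool x [0.725 0.689 0.001] y [ 1.6e-03  3.0e-04 -1.0e+00] z [-0.689  0.725 -0.001] yaw 133.56
shift cm [11.56 -0.63 46.72]
```

```bash
python3 -m handwheel '[{"tx":0.9,"ty":0,"tz":3.7,"wx":0,"wy":0,"wz":0},{"tx":0.9,"ty":0,"tz":3.7,"wx":0,"wy":0,"wz":0},{"tx":0.9,"ty":0,"tz":3.7,"wx":0,"wy":0,"wz":0},{"tx":0.9,"ty":0,"tz":3.7,"wx":0,"wy":0,"wz":0},{"tx":0.9,"ty":0,"tz":3.7,"wx":0,"wy":0,"wz":0},{"tx":0.9,"ty":0,"tz":3.7,"wx":0,"wy":0,"wz":0},{"tx":0.9,"ty":0,"tz":3.7,"wx":0,"wy":0,"wz":0},{"tx":0.9,"ty":0,"tz":3.7,"wx":0,"wy":0,"wz":0},{"tx":0.9,"ty":0,"tz":3.7,"wx":0,"wy":0,"wz":0},{"tx":0,"ty":0,"tz":0,"wx":0,"wy":0,"wz":0}]'
python3 - <<'E'
from workcell import optics
import cv2,numpy as np
p=optics.grab_frame("top")["frame"]; s=optics.grab_frame("side")["frame"]
a=np.abs(p.astype(int)-cv2.imread("pics/top0.png")).max(2)
cv2.imwrite("pics/end.png",np.hstack([cv2.resize(p[90:280,110:420],(400,300)),cv2.resize(s[90:350,140:400],(400,300))]))
for n,(x,y) in dict(bottle=(250,141),socket=(259,181),wrench=(253,232),jar=(136,206),nozzle=(141,246),driver=(385,248),can=(376,191),orange=(295,170),purple=(291,234),tamper=(304,202)).items(): print(n,int((a[y-14:y+14,x-14:x+14]>25).sum()))
E
```

```text
clock: 27.62
eef_pos: [0.4144, 0.1332, 0.2417]
tool_rot: [0.656, -0.655, -0.264, 0.265]
contact_force: [1.5, -1.3, -0.1]
finger_gap: 0.0853
bottle 0
socket 0
wrench 0
jar 0
nozzle 0
driver 0
can 0
orange 0
purple 0
tamper 30
```

View pics/end.png

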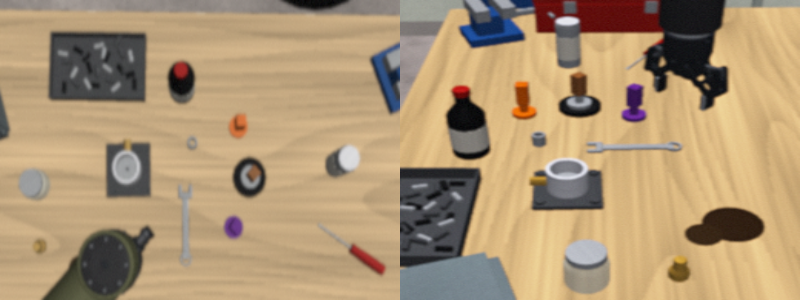

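The tamper stands upright in its rest at about (580,90) in the side half, and everything else is unmoved. Handing in.

```bash
python3 -m handwheel '[{"tx":0,"ty":0,"tz":0,"wx":0,"wy":0,"wz":0},{"tx":0,"ty":0,"tz":0,"wx":0,"wy":0,"wz":0},{"tx":0,"ty":0,"tz":0,"wx":0,"wy":0,"wz":0}]'; python3 -c "
from workcell import ticket; print(ticket.close_job())"
```

```text
clock: 27.97
eef_pos: [0.4176, 0.1278, 0.2426]
tool_rot: [-0.657, 0.657, 0.261, -0.262]
contact_force: [0.9, 0.6, 0.3]
finger_gap: 0.0853
the job is handed in; nothing more can be done
None
```

The job is done and handed in at 28 s of the allowed 67 s; no verdict is reported.

**What I did:** I took the brown-gripped press tool from its rest and slid the plate about 13 mm down the bore at about 6 N. It bottomed out with the foot about 34 mm above the cup's underside. I leaned on it there with about 17 N for 1.6 s. The highest force I read was about 17.6 N; these figures are the wrist reading plus the tool's 4.3 N weight. I then stood the tool back in its rest at the spot where I had gripped it.

**Last checks:**
- **Plate:** The pictures after the push show it deep in the bore and looking level, though that is by eye and its tilt was not measured. During the push the tool stayed within about 0.2° of vertical, but side forces of up to about 4 N came up, which I eased with shifts of up to 0.4 mm.
- **Tool:** It touched the rest floor at the same height as when I gripped it, so it had not slipped. It stands upright in its rest. A few of its pixels differ from the first picture, so it may have turned or shifted very slightly.
- **Other things:** All the other loose things and both look-alikes are unchanged in the top picture.
- **Disagreement:** The two cameras differed by up to 5 mm on the cup's y position. I settled it by using the held tool as a reference and by feeling for contact.

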